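Clamp stepped jaw blanks in a gang fixture and gauge the last one

ROBOT

A 6-joint arm with a two-finger parallel gripper is mounted at the origin on the work surface; the furniture and walls round the work are solid. World frame = base frame: x ahead of the robot, y to its left, z up, the work surface at z = 0. Lengths are in m, angles in degrees, forces in N, time in s.
With the tool pointing down it reaches from about 0.25 to 0.8 m from the base axis. Payload 8.5 kg.
Tool frame: the origin (TCP) lies midway between the tips of the shut fingers; the grasp point (between the pads) lies 19 mm behind it (ctrl.tcp_to_grasp is the distance from the TCP to the grasp point, in m); y points along the fingers, z is the direction in which the jaws open and shut, and the axes are right-handed (so a half turn about y gives the same grasp; the last joint's range is limited). The gripper opens to 85 mm and grips with 20 to 120 N. Pads are 22 mm wide; open, the fingers measure 114 mm over their backs; the gripper's body (76 mm by 85 mm) begins 54 mm behind the grasp point. The pads swing forward as they close: fully open they stand 13 mm farther back than shut.
Start: joints at [-65.031, 13.648, -0.773, 75.585, 0, 90], TCP at [0.222, -0.476, 0.231] pointing down, gripper open.
Joint ranges: [-152.45, 152.45], [-59.26, 108.67], [-65.41, 83.53], [-104.44, 129.93], [-82.83, 76.93], [-180, 180]. Speed limits (degrees/s): [127.2, 127.2, 159.86, 180, 180, 180].

INTERFACE

Orientations are given as [roll, pitch, yaw] about the fixed x, y, z axes, in that order (R = Rz(yaw) Ry(pitch) Rx(roll)).
In Python, from rig import ctrl gives the robot as it stands.
- The arm moves only by the tool carry_out, never from a script. Its argument "deltas" is a list of rows, each an object with "linear": the shift along the world's x, y, z in m, a list of three; "dr": the turn, a rotation vector about the world's x, y, z in rad, a list of three. In form: [{"linear": [dx, dy, dz], "dr": [ax, ay, az]}, ...]. A call has 1 to 5 rows; each row is the pose to reach, as a shift and turn from the pose commanded when the call began; what a row does not reach only later rows make up. A row lasts 1/12 s, in which the tool goes at most 41.7 mm and 7.16 degrees, less where a joint would pass 70% of its speed; a pose out of reach is approached as far as the arm can. A call with a gripper value outside its range is refused whole. "jaw" is the opening, from 0 (shut) to 1 (fully open), set as the call begins (left out, the last holds). The fingers move at their own pace and stop on an object; "squeeze" is the grip in N (left out, the last holds). Time passes only in rows, so rows that repeat a pose let the fingers close. It gives the time, the measured TCP pose, the force and the opening at its end, in the units of the state.
- ctrl.state(): the state, without advancing time (a new reading comes with each control period).
- ctrl.get_image(name): name is "scene" or "side" or "wrist"; returns the picture (480x640x3 uint8, red, green, blue); there is no depth.
- ctrl.get_calibration(name): a dict with "K" (3x3 intrinsics, pixels), "R" (3x3) and "t" (3): a world point X has camera coordinates R X + t. Camera axes: x right, y down, z forward; pixel columns grow to the right and rows downward; lengths in m; the calibration is good to about 2 mm. A picture is of the moment at which its call begins: read the wrist's pose just before it. get_calibration takes no time and is no camera call; for the wrist camera it gives the pose at the moment of the call.
- ctrl.close_job(): hands the job in, once; it reports no verdict.
Trained networks look in the newest picture that a camera, given by its name, has taken for a name from the list of things; names that differ only in an ending like _2 or _b are one class to them, and where a whole thing is asked for, a point or a joint stands for the part that bears it (a point fixed in the world has none). Each returns a list of dicts, best first, with "conf" (0 to 1); they miss things now and then, are a little off and sometimes report something else, mostly with a low value. They report only what shows in the picture. A call takes as long as a camera call. They do not tell look-alikes from the thing itself.
- ctrl.look_for(camera, query): "position" ([x, y, z] in m, in the coordinates of the camera as it stood for that picture, good to about 4 mm: the middle of the surface that is visible of it).
- ctrl.silhouettes(camera, query): "pixels" (480x640 bool, what is visible of it).
The state is a dict: "clock": time; "joints": joint angles; "joint_velocities": joint speeds; "effort": joint torques, N m; "tcp_pos": TCP position; "tool_rot": TCP orientation; "force": force on the tool from outside, world axes, zero at the start; "torque": the same for the moment, N m; "opening": opening from 0.0 (shut) to 1.0 (fully open).
Only numpy, scipy, OpenCV 4.12 (cv2) and the standard library are available. Lean on these libraries where they do the work, as an engineer would, in place of code of your own. Each camera call takes 0.05 s, during which the arm holds its last target.

TASK

Load all the loose stepped aluminium blanks into the places of the sliding fixture, one to a place, starting next to the stud and leaving no empty place between them, each lying flat with its low ledge towards the robot and its tall, cross-marked end away from it. Swing the strap across the ledges up to its stop and screw the knurled nut down clockwise until it stops tight. Then slide the fixture along its rails so that the cross on the blank farthest from the stud, where the strap grips least, stands under the gauge's foot, press the gauge's knob down until the foot rests on the cross and its spring is taken up by 2 to 6 mm, hold it there for a second, let it rise again and leave the fixture there; do not push the mug or the tape roll about.

Things in the scene. Friction and masses are not known exactly. Their poses are not given: they have to be found in the camera images.
- blank_1_mid (a point): one of up to four equal loose stepped jaw blanks of bare aluminium, 62 mm long (its x), 28 mm wide (its y), 28 mm high, 0.13 kg: the tall part (28 mm) takes the 37 mm at its +x end, the ledge (16 mm high) the 25 mm at its -x end; this point is the middle of its length and width, 14 mm above its underside (the table at the start), z up. Best gripped over its two ends (62 mm).
- blank_1_mark (a point): the scribed cross with punch mark (22 mm) in the middle of that blank's tall top, 12.5 mm towards +x from its middle and 28 mm above its underside; axes as the blank's
- blank_2_mid (a point): one of up to four equal loose stepped jaw blanks of bare aluminium, 62 mm long (its x), 28 mm wide (its y), 28 mm high, 0.13 kg: the tall part (28 mm) takes the 37 mm at its +x end, the ledge (16 mm high) the 25 mm at its -x end; this point is the middle of its length and width, 14 mm above its underside (the table at the start), z up. Best gripped over its two ends (62 mm).
- blank_2_mark (a point): the scribed cross with punch mark (22 mm) in the middle of that blank's tall top, 12.5 mm towards +x from its middle and 28 mm above its underside; axes as the blank's
- blank_3_mid (a point): one of up to four equal loose stepped jaw blanks of bare aluminium, 62 mm long (its x), 28 mm wide (its y), 28 mm high, 0.13 kg: the tall part (28 mm) takes the 37 mm at its +x end, the ledge (16 mm high) the 25 mm at its -x end; this point is the middle of its length and width, 14 mm above its underside (the table at the start), z up. Best gripped over its two ends (62 mm).
- blank_3_mark (a point): the scribed cross with punch mark (22 mm) in the middle of that blank's tall top, 12.5 mm towards +x from its middle and 28 mm above its underside; axes as the blank's
- blank_4_mid (a point): one of up to four equal loose stepped jaw blanks of bare aluminium, 62 mm long (its x), 28 mm wide (its y), 28 mm high, 0.13 kg: the tall part (28 mm) takes the 37 mm at its +x end, the ledge (16 mm high) the 25 mm at its -x end; this point is the middle of its length and width, 14 mm above its underside (the table at the start), z up. Best gripped over its two ends (62 mm).
- blank_4_mark (a point): the scribed cross with punch mark (22 mm) in the middle of that blank's tall top, 12.5 mm towards +x from its middle and 28 mm above its underside; axes as the blank's
- place_1 (a point): middle of place 1 on the fixture's top face (34 mm above the table), counted from the stud; places are 38 mm apart in a row along the rails; its x axis points away from the robot, square to the rails (a blank lies with its own x along it), its y axis along the rails towards the stud end, z up. Places are parted by thin round bars 3 mm thick, 5 mm high and 35 mm long, which leave about 3.5 mm either side of a blank; both ends of a place are open for the fingers
- place_2 (a point): middle of place 2 on the fixture's top face (34 mm above the table), counted from the stud; places are 38 mm apart in a row along the rails; its x axis points away from the robot, square to the rails (a blank lies with its own x along it), its y axis along the rails towards the stud end, z up. Places are parted by thin round bars 3 mm thick, 5 mm high and 35 mm long, which leave about 3.5 mm either side of a blank; both ends of a place are open for the fingers
- place_3 (a point): middle of place 3 on the fixture's top face (34 mm above the table), counted from the stud; places are 38 mm apart in a row along the rails; its x axis points away from the robot, square to the rails (a blank lies with its own x along it), its y axis along the rails towards the stud end, z up. Places are parted by thin round bars 3 mm thick, 5 mm high and 35 mm long, which leave about 3.5 mm either side of a blank; both ends of a place are open for the fingers
- place_4 (a point): middle of place 4 on the fixture's top face (34 mm above the table), counted from the stud; places are 38 mm apart in a row along the rails; its x axis points away from the robot, square to the rails (a blank lies with its own x along it), its y axis along the rails towards the stud end, z up. Places are parted by thin round bars 3 mm thick, 5 mm high and 35 mm long, which leave about 3.5 mm either side of a blank; both ends of a place are open for the fingers
- carriage (a joint): travel of the fixture along its rails (m): 0 at the stud-side end (loading position), grows towards the gauge (along the places' -y), 0 to 0.20; below 0.025 all places are well clear of the gauge, so load there; stays where it is left (2.5 N friction); carries places, stud, nut, strap and clamped blanks
- handle (a point): middle of the grip part of the fixture's black handle knob (25 mm across, its top 10 mm above this point, 84 mm above the table), standing at the stud end of the fixture, about 78 mm from the nut's axis; grip or push it from above to slide the fixture
- strap (a joint): swing of the steel clamp strap about the stud (rad): 0 = across the ledges of the places, against its stop; grows as it swings clockwise seen from above, out towards the robot, to 1.75; stays where it is left. With the nut up the strap's rubber plungers pass about 4 mm above the ledges; they touch them once the nut has turned past about 2.8 rad, and then spring in
- strap_pin (a point): grip head of the black upright pin on the strap, 133 mm from the stud's axis, 15 mm across, its top 10 mm above this point (about 105 mm above the table with the nut up); push or pinch it to swing the strap. At joint 0 it stands on the places' -y side of the stud, between places 3 and 4
- nut (a joint): turn of the knurled nut on the stud (rad): grows clockwise seen from above, which drives nut and strap down 10 mm a turn; starts near 0 (up), hard stop at 4.7 = tight, stays where it is left; turning it takes up to about 0.2 N m
- nut_grip (a point): middle of the knurled nut, on the stud's axis (which is also the strap's swing axis): a round nut 40 mm across and 20 mm high (10 mm above and below this point); its z axis is up. It sinks as it is turned down
- gauge_knob (a point): top centre of the gauge spindle's black knob (26 mm across), 199 mm above the table when up: press it straight down with shut fingers, at most 30 mm; its spring (2.7 N at rest, 90 N/m) lifts it again when let go. The dial and its arm lie 31 mm and more below it
- gauge_tip (a point): tip of the gauge's foot at the spindle's lower end, 76 mm above the table when up, so 14 mm above the top of a blank that lies in a place; straight below the knob; its x and y axes are those of the places. The gauge does not move sideways
- gauge_foot (a joint): how far the sprung foot is pushed up into the spindle (m), 0 free to 0.008 = bottomed; 500 N/m, so 4 mm is about 2.5 N. Height of the spot under the foot above the table = 76 mm - (how far the knob is pressed down) + this reading: 62 mm for a blank that lies flat in a place
- mug: white mug, 82x114x91 mm; a bystander, to be left alone; origin under its middle
- tape: roll of wide tan tape, 96 mm across, 48 mm high; a bystander, to be left alone; origin under its middle
There are look-alikes about, which are no part of the job. Leave any brown or green look-alike of the part that bears blank_2_mid alone.

How it is judged (in metres and radians):
On the way, in this order (a step that is already met when the one before it is completed fails the run):
1. every blank lies flat in a place of its own, ledge towards the robot, places filled from the stud outwards (((horizontal distance between blank_1_mid and place_1 below 0.008 m and x of blank_1_mark in the frame of place_1 above 0.006 m and z of blank_1_mid in the frame of place_1 below 0.018 m) or (horizontal distance between blank_1_mid and place_2 below 0.008 m and x of blank_1_mark in the frame of place_2 above 0.006 m and z of blank_1_mid in the frame of place_2 below 0.018 m) or (horizontal distance between blank_1_mid and place_3 below 0.008 m and x of blank_1_mark in the frame of place_3 above 0.006 m and z of blank_1_mid in the frame of place_3 below 0.018 m) or (horizontal distance between blank_1_mid and place_4 below 0.008 m and x of blank_1_mark in the frame of place_4 above 0.006 m and z of blank_1_mid in the frame of place_4 below 0.018 m)) and angle between each of blank_1_mid, blank_2_mid, blank_3_mid, blank_4_mid's own z axis and vertical below 0.08 rad and angle between the x axis of each of blank_1_mid, blank_2_mid, blank_3_mid, blank_4_mid and the x axis of place_1, either way round below 0.12 rad and ((horizontal distance between blank_2_mid and place_1 below 0.008 m and x of blank_2_mark in the frame of place_1 above 0.006 m and z of blank_2_mid in the frame of place_1 below 0.018 m) or (horizontal distance between blank_2_mid and place_2 below 0.008 m and x of blank_2_mark in the frame of place_2 above 0.006 m and z of blank_2_mid in the frame of place_2 below 0.018 m) or (horizontal distance between blank_2_mid and place_3 below 0.008 m and x of blank_2_mark in the frame of place_3 above 0.006 m and z of blank_2_mid in the frame of place_3 below 0.018 m) or (horizontal distance between blank_2_mid and place_4 below 0.008 m and x of blank_2_mark in the frame of place_4 above 0.006 m and z of blank_2_mid in the frame of place_4 below 0.018 m)) and ((horizontal distance between blank_3_mid and place_1 below 0.008 m and x of blank_3_mark in the frame of place_1 above 0.006 m and z of blank_3_mid in the frame of place_1 below 0.018 m) or (horizontal distance between blank_3_mid and place_2 below 0.008 m and x of blank_3_mark in the frame of place_2 above 0.006 m and z of blank_3_mid in the frame of place_2 below 0.018 m) or (horizontal distance between blank_3_mid and place_3 below 0.008 m and x of blank_3_mark in the frame of place_3 above 0.006 m and z of blank_3_mid in the frame of place_3 below 0.018 m) or (horizontal distance between blank_3_mid and place_4 below 0.008 m and x of blank_3_mark in the frame of place_4 above 0.006 m and z of blank_3_mid in the frame of place_4 below 0.018 m)) and ((horizontal distance between blank_4_mid and place_1 below 0.008 m and x of blank_4_mark in the frame of place_1 above 0.006 m and z of blank_4_mid in the frame of place_1 below 0.018 m) or (horizontal distance between blank_4_mid and place_2 below 0.008 m and x of blank_4_mark in the frame of place_2 above 0.006 m and z of blank_4_mid in the frame of place_2 below 0.018 m) or (horizontal distance between blank_4_mid and place_3 below 0.008 m and x of blank_4_mark in the frame of place_3 above 0.006 m and z of blank_4_mid in the frame of place_3 below 0.018 m) or (horizontal distance between blank_4_mid and place_4 below 0.008 m and x of blank_4_mark in the frame of place_4 above 0.006 m and z of blank_4_mid in the frame of place_4 below 0.018 m)) and horizontal distance between any of blank_1_mid, blank_2_mid, blank_3_mid, blank_4_mid and place_1 below 0.008 m and horizontal distance between any of blank_1_mid, blank_2_mid, blank_3_mid, blank_4_mid and place_2 below 0.008 m and (horizontal distance between any of blank_1_mid, blank_2_mid, blank_3_mid, blank_4_mid and place_3 below 0.008 m or horizontal distance between each of blank_1_mid, blank_2_mid, blank_3_mid, blank_4_mid and place_4 above 0.008 m)), for 0.2 s.
2. the strap is across the ledges and the nut is screwed down to its stop (value of joint strap below 0.06 rad and value of joint nut above 4.5 rad), for 0.2 s.
3. the gauge's foot rests on the cross of the blank farthest from the stud, its spring taken up 2 to 6 mm (value of joint gauge_foot between 0.0015 and 0.0068 m and horizontal distance between any of blank_1_mark, blank_2_mark, blank_3_mark, blank_4_mark and gauge_tip below 0.006 m and y of each of blank_1_mid, blank_2_mid, blank_3_mid, blank_4_mid in the frame of gauge_tip above -0.015 m), for 0.5 s.
At the end, for the whole second after the job is handed in: blanks flat within 0.08 rad, within 8 mm and 0.12 rad of their places, ledge to the robot, places filled from the stud without a gap; strap joint under 0.06, nut above 4.5 rad; cross of the blank farthest from the stud within 7 mm of the gauge tip (plan); gauge spindle up (under 3 mm) (all of step 1 and all of step 2 and horizontal distance between any of blank_1_mark, blank_2_mark, blank_3_mark, blank_4_mark and gauge_tip below 0.007 m and y of each of blank_1_mid, blank_2_mid, blank_3_mid, blank_4_mid in the frame of gauge_tip above -0.015 m and height (world z) of gauge_knob above 0.196 m); the robot touches nothing.
It fails at once if the mug is pushed more than 5 cm away (distance of mug from where it was at the start of the episode above 0.05 m).
It fails at once if the tape is pushed more than 5 cm away (distance of tape from where it was at the start of the episode above 0.05 m).
Of blank_1, blank_2, blank_3, blank_4 only 2 to 4 are there at a start; the rules pass over those that are not, and their reading is None.
At some moment in a run one of blank_1, blank_2, blank_3, blank_4 may be knocked a few centimetres aside while the robot is not near it.
Once in a run the grip may slacken for a moment while it holds something.
It also fails if it takes over 210 s, if anything falls off the work surface, if the arm or the gripper's body presses on something with over 40 N, if the wrist force passes 120 N, or if a joint passes its speed limit or range.

## Working session

There is one attempt and no reset: what is moved stays moved. The work goes in short steps, Python scripts to look and compute and a tool call to move; the robot and the scene stay as the last step left them, time stands still between calls to the robot, and variables do not carry over. Pictures are saved under pics/ and viewed, and the job is handed in when it is done.

Besides the shell and the picture viewer there is one more tool, called after ">>>" as a command line: name --argument value ..., lists and objects as JSON in quotes. carry_out: Moves the arm, as the interface text tells. Its arguments: {"type":"object","properties":{"deltas":{"type":"array"},"jaw":{"type":"number"},"squeeze":{"type":"number"}},"required":["deltas"]}

```bash
ls; mkdir -p pics; python3 - <<'E'
from rig import ctrl
import cv2
print(ctrl.state())
for n in ["scene","side","wrist"]:
    im=ctrl.get_image(n); cv2.imwrite(f"pics/{n}0.png",im[:,:,::-1])
    c=ctrl.get_calibration(n); print(n,c)
E
```

```text
pics
{'clock': 0.0, 'joints': array([-6.50330799e+01,  1.36801083e+01, -8.17706263e-01,  7.55837089e+01,
       -3.29541168e-04,  8.99997146e+01]), 'joint_velocities': array([-0.08529182,  0.0337978 , -0.00841901,  0.03751776,  0.00029705,
        0.1179245 ]), 'effort': array([ 6.97570576e-04, -5.38780582e+01,  3.46440089e+01,  1.83323800e-02,
       -1.08796762e-04, -1.28642586e-05]), 'tcp_pos': array([ 0.22142148, -0.47556071,  0.2306802 ]), 'tool_rot': array([-9.00815235e+01, -3.29134773e-04, -1.55032794e+02]), 'force': array([ 0.27280304,  0.04145445, -0.0406337 ]), 'torque': array([ 0.00519784,  0.02497599, -0.01852896]), 'opening': 1.002077961402429}
scene {'K': array([[524.73705582,   0.        , 314.89238426],
       [  0.        , 524.73705582, 256.6625867 ],
       [  0.        ,   0.        ,   1.        ]]), 'R': array([[-0.79502501, -0.60625093, -0.01987573],
       [-0.23522376,  0.33833937, -0.91115106],
       [ 0.55911092, -0.71971263, -0.41159288]]), 't': array([0.38194862, 0.24695725, 0.92158419])}
side {'K': array([[550.77706036,   0.        , 306.10495187],
       [  0.        , 550.77706036, 239.88956815],
       [  0.        ,   0.        ,   1.        ]]), 'R': array([[ 0.99048186, -0.13559251,  0.02367171],
       [-0.03645453, -0.42425579, -0.90480832],
       [ 0.13272809,  0.89533329, -0.42516063]]), 't': array([-0.49249451,  0.12975498,  1.28371927])}
wrist {'K': array([[387.6522877 ,   0.        , 322.76632263],
       [  0.        , 387.6522877 , 238.22242028],
       [  0.        ,   0.        ,   1.        ]]), 'R': array([[ 4.22368218e-01, -9.06423839e-01, -9.55176578e-04],
       [-8.70717235e-01, -4.06022345e-01,  2.77483968e-01],
       [-2.51905907e-01, -1.16368720e-01, -9.60729793e-01]]), 't': array([-0.5240438 , -0.03584274,  0.37763544])}
```

View pics/scene0.png

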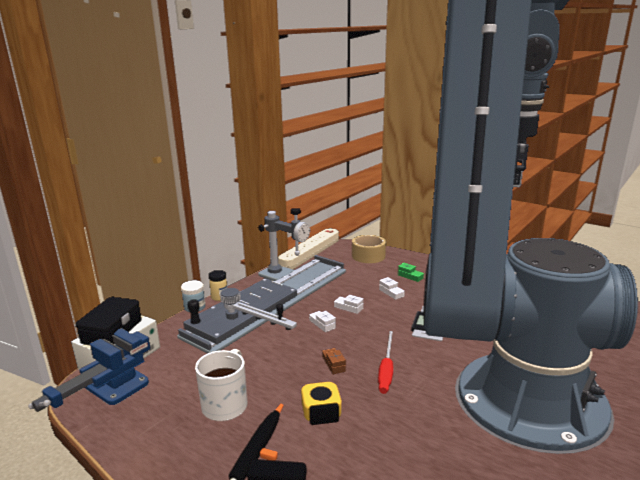

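View pics/side0.png

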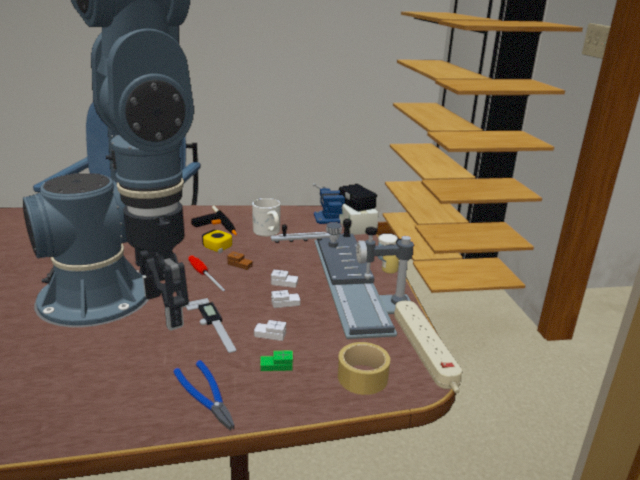

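View pics/wrist0.png

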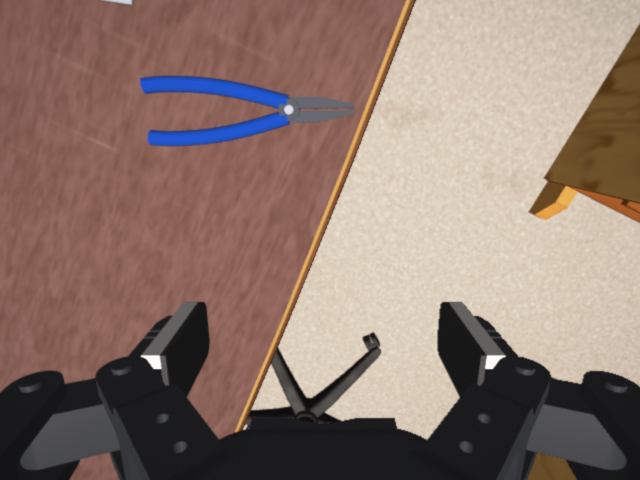

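```bash
cat > h.py <<'E'
from rig import ctrl
import numpy as np, cv2
from scipy.spatial.transform import Rotation as Rn
def w(cam,p,c=None):
    c=c or ctrl.get_calibration(cam); return np.array(c["R"]).T@(np.array(p)-np.array(c["t"]))
def ray(cam,uv,z,c=None):
    c=c or ctrl.get_calibration(cam); R=np.array(c["R"]);t=np.array(c["t"])
    d=R.T@np.linalg.inv(c["K"])@np.array([uv[0],uv[1],1.]); o=-R.T@t
    s=(z-o[2])/d[2]; return o+s*d
def proj(cam,X,c=None):
    c=c or ctrl.get_calibration(cam); p=np.array(c["K"])@(np.array(c["R"])@np.array(X)+np.array(c["t"])); return p[:2]/p[2]
def shot(cam,name,crop=None,s=1):
    im=ctrl.get_image(cam)[:,:,::-1]
    if crop: x0,y0,x1,y1=crop; im=im[y0:y1,x0:x1]
    if s!=1: im=cv2.resize(im,None,fx=s,fy=s,interpolation=cv2.INTER_CUBIC)
    cv2.imwrite(f"pics/{name}.png",im)
def st():
    s=ctrl.state(); print("t %.2f"%s["clock"],"tcp",np.round(s["tcp_pos"],4),"rot",np.round(s["tool_rot"],2),"F",np.round(s["force"],1),"T",np.round(s["torque"],2),"op %.3f"%s["opening"],"j",np.round(s["joints"],1)); return s
E
python3 - <<'E'
from h import *
for cam in ["scene","side"]:
    shot(cam,cam+"c",(170,190,430,370) if cam=="scene" else (200,190,460,410),3 if cam=="scene" else 2.7)
    for q in ["blank_1_mid","blank_1_mark","place_1","handle","strap_pin","nut_grip","gauge_knob","gauge_tip","mug","tape"]:
        for d in ctrl.look_for(cam,q):
            print(cam,q,round(d["conf"],2),np.round(w(cam,d["position"]),3))
E
```

```text
scene blank_1_mid 0.66 [ 0.426 -0.069  0.015]
scene blank_1_mark 0.63 [ 0.429 -0.065  0.013]
scene blank_1_mark 0.41 [0.587 0.149 0.037]
scene place_1 0.91 [0.588 0.154 0.034]
scene handle 0.66 [0.586 0.149 0.035]
scene strap_pin 0.59 [0.488 0.15  0.071]
scene nut_grip 0.86 [0.584 0.159 0.087]
scene gauge_knob 0.6 [ 0.622 -0.11   0.179]
scene gauge_knob 0.37 [ 0.396 -0.19   0.014]
scene gauge_tip 0.49 [0.409 0.347 0.055]
scene mug 0.66 [0.408 0.349 0.057]
scene tape 0.96 [ 0.551 -0.328  0.03 ]
side blank_1_mid 0.62 [ 0.434 -0.088  0.018]
side place_1 0.61 [0.592 0.116 0.033]
side handle 0.89 [0.589 0.118 0.034]
side handle 0.71 [0.441 0.011 0.015]
side handle 0.62 [0.587 0.139 0.095]
side strap_pin 0.74 [0.496 0.139 0.07 ]
side gauge_knob 0.63 [0.445 0.011 0.015]
side gauge_knob 0.47 [ 0.614 -0.116  0.181]
side mug 0.67 [0.425 0.305 0.065]
side tape 0.57 [ 0.556 -0.371  0.028]
side tape 0.38 [ 0.612 -0.115  0.181]
side tape 0.29 [ 0.436 -0.084  0.014]
```

View pics/scenec.png

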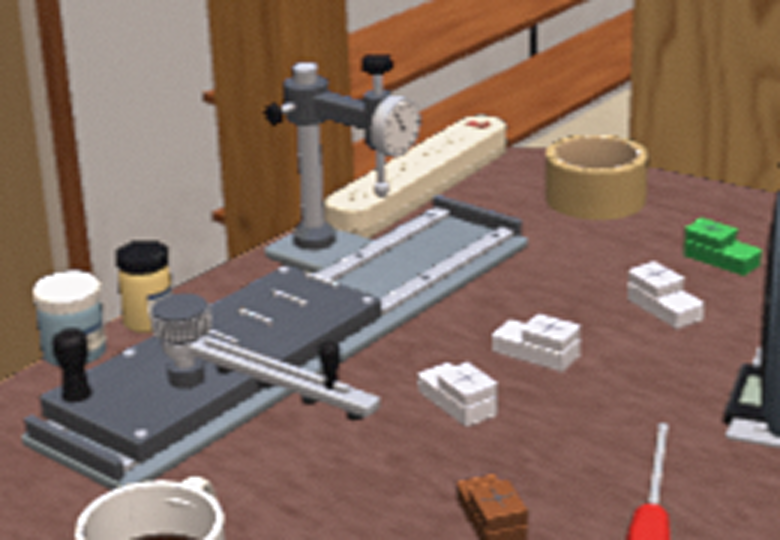

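View pics/sidec.png

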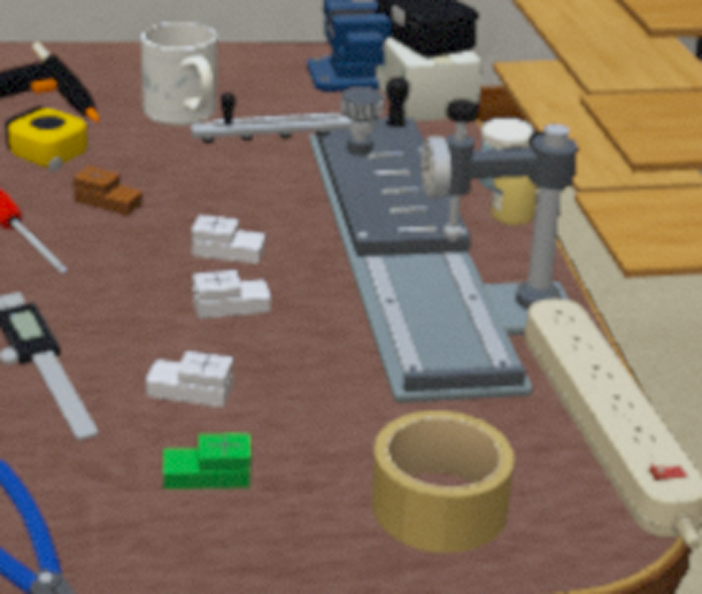

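>>> carry_out --deltas '[{"linear": [0.019, 0.037, 0.004], "dr": [0, 0, 0.12]}, {"linear": [0.038, 0.074, 0.007], "dr": [0, 0, 0.24]}, {"linear": [0.057, 0.111, 0.01], "dr": [0, 0, 0.36]}, {"linear": [0.076, 0.148, 0.013], "dr": [0, 0, 0.48]}, {"linear": [0.095, 0.185, 0.017], "dr": [0, 0, 0.6]}]'

```text
clock: 1.67
tcp_pos: [0.3167, -0.2895, 0.2484]
tool_rot: [-90.0, 0.0, -120.4]
force: [0.7, -0.5, 0.8]
opening: 1.003
```

>>> carry_out --deltas '[{"linear": [0.019, 0.037, 0.004], "dr": [0, 0, 0.12]}, {"linear": [0.038, 0.074, 0.007], "dr": [0, 0, 0.24]}, {"linear": [0.057, 0.111, 0.01], "dr": [0, 0, 0.36]}, {"linear": [0.076, 0.148, 0.013], "dr": [0, 0, 0.48]}, {"linear": [0.095, 0.185, 0.017], "dr": [0, 0, 0.534]}]'

```text
clock: 2.08
tcp_pos: [0.4117, -0.1045, 0.2656]
tool_rot: [-90.0, -0.0, -89.7]
force: [1.5, -0.8, 0.1]
opening: 1.0
```

>>> carry_out --deltas '[{"linear": [0.018, 0.037, 0.004], "dr": [0, 0, 0]}, {"linear": [0.036, 0.074, 0.007], "dr": [0, 0, 0]}, {"linear": [0.054, 0.111, 0.01], "dr": [0, 0, 0]}, {"linear": [0.072, 0.148, 0.013], "dr": [0, 0, 0]}, {"linear": [0.088, 0.185, 0.016], "dr": [0, 0, 0]}]'

```text
clock: 2.5
tcp_pos: [0.5, 0.0807, 0.2815]
tool_rot: [-90.0, -0.0, -90.0]
force: [1.1, -1.0, 0.1]
opening: 1.001
```

```bash
python3 - <<'E'
from h import *
st(); c=ctrl.get_calibration("wrist"); shot("wrist","w1"); print(w("wrist",[0,0,0],c))
for q in ["blank_1_mid","blank_1_mark","place_1","handle","strap_pin","nut_grip","gauge_knob"]:
        for d in ctrl.look_for("wrist",q):
            print(q,round(d["conf"],2),np.round(w("wrist",d["position"]),3),np.round(proj("wrist",w("wrist",d["position"]))))
st()
E
```

```text
t 2.50 tcp [0.5    0.0807 0.2815] rot [-89.97  -0.   -90.04] F [ 1.1 -1.   0.1] T [-0.09 -0.09 -0.  ] op 1.001 j [ 9.2 11.1  3.2 82.1 -0.  99.2]
[0.49967637 0.15168183 0.42290072]
blank_1_mid 0.72 [ 0.438 -0.065  0.022] [267. 325.]
blank_1_mark 0.62 [ 0.439 -0.071  0.02 ] [270. 327.]
place_1 0.88 [0.595 0.127 0.028] [419. 151.]
place_1 0.44 [0.584 0.144 0.096] [428. 135.]
handle 0.85 [0.595 0.123 0.033] [421. 154.]
strap_pin 0.56 [0.496 0.137 0.07 ] [319. 140.]
nut_grip 0.65 [0.582 0.143 0.096] [425. 133.]
gauge_knob 0.55 [ 0.611 -0.113  0.087] [434. 393.]
t 2.90 tcp [0.4989 0.0774 0.2814] rot [-9.000e+01 -1.000e-02 -9.015e+01] F [1.2 0.4 0.1] T [ 0.02 -0.03  0.04] op 0.998 j [ 8.8 11.   3.  82.1 -0.  99. ]
```

View pics/w1.png

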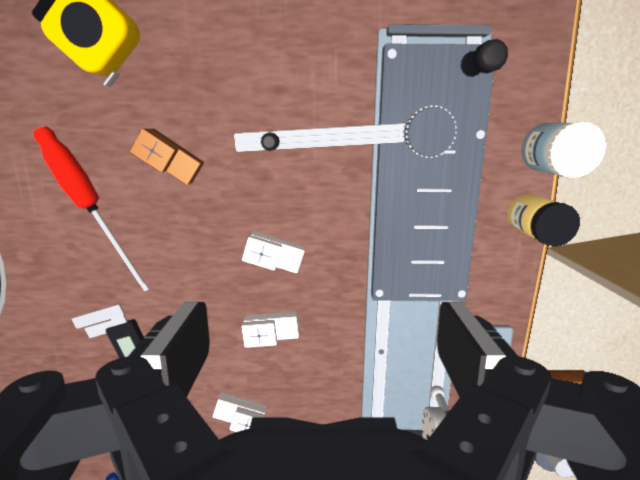

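```bash
python3 - <<'E'
import cv2
im=cv2.imread("pics/w1.png")
cv2.imwrite("pics/w1a.png",cv2.resize(im[220:440,205:315],None,fx=5.4/2,fy=5.4/2,interpolation=cv2.INTER_CUBIC))
cv2.imwrite("pics/w1b.png",cv2.resize(im[20:310,360:520],None,fx=2,fy=2,interpolation=cv2.INTER_CUBIC))
E
```

```text
(no output)
```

View pics/w1a.png

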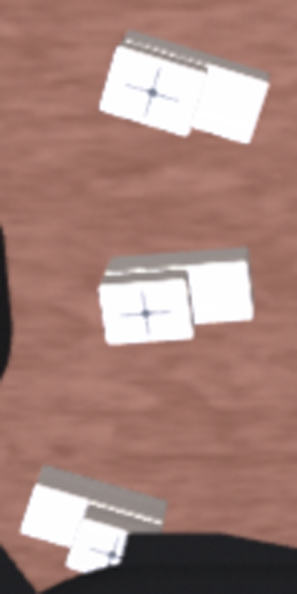

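View pics/w1b.png

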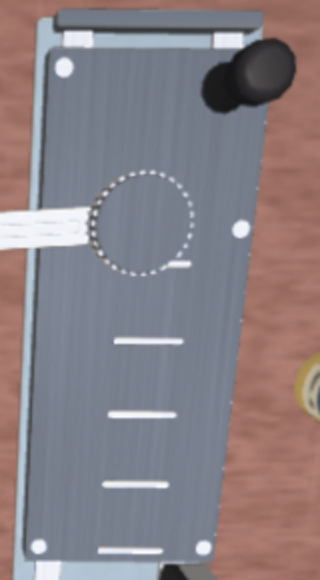

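```bash
cat > m1.py <<'E'
from h import *
from scipy.optimize import least_squares
s=None
# calibration at 1st pose: recompute from stored values
import json
def cal(tcp=None): return ctrl.get_calibration("wrist")
E
python3 - <<'E'
from h import *
c=ctrl.get_calibration("wrist")
# arm settled slightly after pic; refine: take new picture to see drift
st(); print(w("wrist",[0,0,0],c))
shot("wrist","w2")
im=cv2.imread("pics/w2.png")
cv2.imwrite("pics/w2a.png",cv2.resize(im[220:440,205:315],None,fx=2.7,fy=2.7,interpolation=cv2.INTER_CUBIC))
cv2.imwrite("pics/w2b.png",cv2.resize(im[20:310,360:520],None,fx=2,fy=2,interpolation=cv2.INTER_CUBIC))
np.savez("c2.npz",**{k:np.array(v) for k,v in c.items()})
st()
E
```

```text
t 2.90 tcp [0.4989 0.0774 0.2814] rot [-9.000e+01 -1.000e-02 -9.015e+01] F [1.2 0.4 0.1] T [ 0.02 -0.03  0.04] op 0.998 j [ 8.8 11.   3.  82.1 -0.  99. ]
[0.4988324  0.14837301 0.42276601]
t 2.95 tcp [0.4989 0.0774 0.2814] rot [-9.000e+01 -1.000e-02 -9.016e+01] F [-0.1  0.7 -0.7] T [ 0.03 -0.02  0.03] op 1.003 j [ 8.8 11.   3.  82.1 -0.  99. ]
```

View pics/w2a.png

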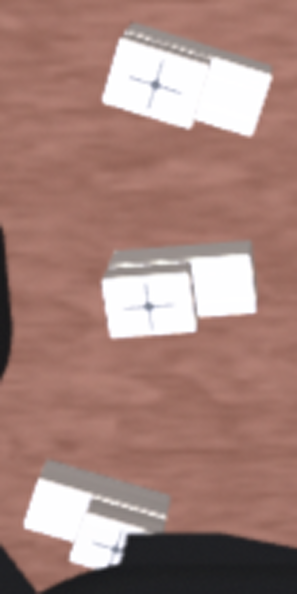

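View pics/w2b.png

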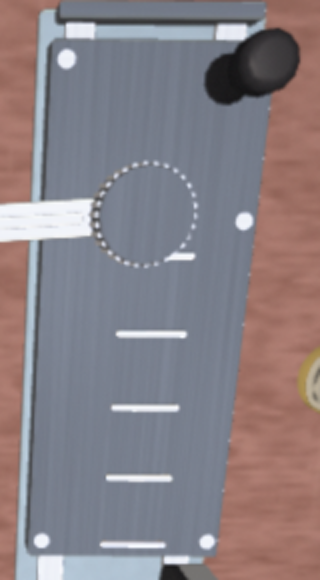

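```bash
python3 - <<'E'
from h import *
c=dict(np.load("c2.npz"))
fa=lambda p:(p[0]/2.7+205,p[1]/2.7+220); fb=lambda p:(p[0]/2+360,p[1]/2+20)
P={}
for n,(m,l1,l2) in {"A":((156,85),(271,73),(252,136)),"B":((149,306),(249,254),(256,313)),"C":((115,548),(44,473),(24,525))}.items():
    M=ray("",fa(m),.028,c); L=(ray("",fa(l1),.016,c)+ray("",fa(l2),.016,c))/2
    d=(M-L)[:2]; yaw=np.degrees(np.arctan2(d[1],d[0])); u=d/np.hypot(*d)
    print(n,"mark",np.round(M,4),"len(43.5)",np.hypot(*d)*1000,"yaw",yaw,"mid",np.round(M[:2]-.0125*u,4))
B=[]
for x0,x1,y in [(116,187,334),(111,179,407.5),(106,172,478),(100,165,545)]:
    a=ray("",fb((x0,y)),.0385,c);b=ray("",fb((x1,y)),.0385,c); print(np.round(a,4),np.round(b,4),np.hypot(*(a-b)[:2])); B.append((a+b)/2)
B=np.array(B)[:,:2]; k=np.arange(1,5)-2.5
d=np.array([np.polyfit(k,B[:,i],1) for i in range(2)]); print("step",d[:,0],np.hypot(*d[:,0]),"dir(-y) angle",np.degrees(np.arctan2(d[1,0],d[0,0]))); 
u=d[:,0]/np.hypot(*d[:,0]); o=d[:,1]
for i in range(1,5): print("place",i,np.round(o+u*.038*(i-2.5-.5+.0),4) )
print("nut",ray("",fb((146,214)),.097,c),"handle",ray("",fb((268,62)),.084,c),"pin",ray("",(270,137),.105,c))
for p in [(66,59),(41,541),(207,541),(244,221)]: print(ray("",fb(p),.034,c))
E
```

```text
A mark [0.4344 0.0195 0.028 ] len(43.5) 42.85002611193289 yaw 162.9484797002668 mid [0.4464 0.0158]
B mark [ 0.427  -0.0787  0.028 ] len(43.5) 43.27715707371429 yaw -175.00408873150695 mid [ 0.4395 -0.0776]
C mark [ 0.4057 -0.2021  0.028 ] len(43.5) 42.186915781357634 yaw -23.256428200217297 mid [ 0.3942 -0.1972]
[0.5935 0.09   0.0385] [0.6288 0.0899 0.0385] 0.035291052093172334
[0.5934 0.0523 0.0385] [0.6281 0.0523 0.0385] 0.03471718081385124
[0.5932 0.0143 0.0385] [0.6278 0.0142 0.0385] 0.03459669552306157
[ 0.5924 -0.0238  0.0385] [ 0.6273 -0.0239  0.0385] 0.03496049265103205
step [-0.00040252 -0.03793934] 0.03794147346191099 dir(-y) angle -90.6078591078852
place 1 [0.6114 0.1091]
place 2 [0.611  0.0711]
place 3 [0.6106 0.0331]
place 4 [ 0.6102 -0.0049]
nut [0.58798548 0.14742818 0.097     ] handle [0.63576761 0.20560642 0.084     ] pin [0.45705163 0.14012197 0.105     ]
[0.56338562 0.21551581 0.034     ]
[ 0.56128684 -0.02340292  0.034     ]
[ 0.65147481 -0.02362335  0.034     ]
[0.65283575 0.1438844  0.034     ]
```

```bash
python3 - <<'E'
from h import *
for n,p,z in [("knobtop",(170+377/3,190+61/3),.197),("tip",(170+382/3,190+190/3),.080)]: print("scene",n,ray("scene",p,z))
for n,p,z in [("knobtop",(200+462/2.7,190+107/2.7),.197),("tip",(200+453/2.7,190+232/2.7),.080)]: print("side",n,ray("side",p,z))
# bar check from side: project bars centre
for y in [.0901,.0523,.0142,-.0238]: print(np.round((proj("side",(.611,y,.0385))-[200,190])*2.7), np.round((proj("scene",(.611,y,.0385))-[170,190])*3))
E
```

```text
scene knobtop [ 0.61124435 -0.10212306  0.197     ]
scene tip [ 0.61743523 -0.1098296   0.08      ]
side knobtop [ 0.61711264 -0.11558534  0.197     ]
side tip [ 0.62006512 -0.10849375  0.08      ]
[392. 171.] [223. 331.]
[400. 188.] [257. 312.]
[408. 207.] [291. 293.]
[417. 227.] [322. 275.]
```

>>> carry_out --deltas '[{"linear": [-0.0105, -0.0123, -0.038], "dr": [0, 0, -0.06]}, {"linear": [-0.021, -0.0246, -0.076], "dr": [0, 0, -0.12]}, {"linear": [-0.0315, -0.037, -0.114], "dr": [0, 0, -0.18]}, {"linear": [-0.042, -0.0493, -0.15], "dr": [0, 0, -0.24]}, {"linear": [-0.0525, -0.0616, -0.186], "dr": [0, 0, -0.295]}]'

```text
clock: 3.37
tcp_pos: [0.4457, 0.0155, 0.0941]
tool_rot: [-89.9, 0.0, -107.2]
force: [1.1, 0.2, -0.3]
opening: 1.0
```

>>> carry_out --deltas '[{"linear": [0, 0, 0], "dr": [0, 0, 0]}, {"linear": [0, 0, 0], "dr": [0, 0, 0]}, {"linear": [0, 0, 0], "dr": [0, 0, 0]}]'

```text
clock: 3.62
tcp_pos: [0.4484, 0.0166, 0.0968]
tool_rot: [-89.9, 0.1, -107.0]
force: [0.4, -0.9, -0.4]
opening: 0.998
```

```bash
python3 - <<'E'
from h import *
s=st(); shot("wrist","w3"); 
for a in [(.4464,.0158,.0)]: print(proj("wrist",a))
# predicted corners of blank A
th=np.radians(163);u=np.array([np.cos(th),np.sin(th)])
for n,k,z in [("mark",.0125,.028),("tallend",.031,.028),("ledgeend",-.031,.016)]: print(n,np.round(proj("wrist",[.4464+k*u[0],.0158+k*u[1],z])))
E
```

```text
t 3.62 tcp [0.4484 0.0166 0.0968] rot [-8.9870e+01  6.0000e-02 -1.0696e+02] F [ 0.4 -0.9 -0.4] T [ 0.01  0.02 -0.02] op 0.998 j [  2.1  11.4 -24.8  53.7   0.  109.1]
[319.08452829 243.96790181]
mark [297. 258.]
tallend [265. 258.]
ledgeend [370. 252.]
```

View pics/w3.png

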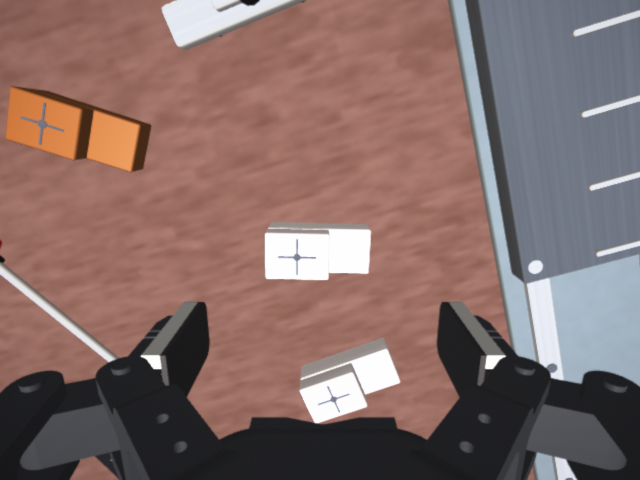

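>>> carry_out --deltas '[{"linear": [-0.002, -0.0008, -0.04], "dr": [0, 0, 0]}, {"linear": [-0.002, -0.0008, -0.075], "dr": [0, 0, 0]}, {"linear": [-0.002, -0.0008, -0.092], "dr": [0, 0, 0]}, {"linear": [-0.002, -0.0008, -0.0975], "dr": [0, 0, 0]}, {"linear": [-0.002, -0.0008, -0.0975], "dr": [0, 0, 0]}]'

```text
clock: 4.08
tcp_pos: [0.4459, 0.0165, -0.002]
tool_rot: [-90.0, 0.0, -106.9]
force: [-0.2, 1.0, 0.3]
opening: 0.999
```

>>> carry_out --deltas '[{"linear": [0, 0, 0], "dr": [0, 0, 0]}, {"linear": [0, 0, 0], "dr": [0, 0, 0]}, {"linear": [0, 0, 0], "dr": [0, 0, 0]}, {"linear": [0, 0, 0], "dr": [0, 0, 0]}]' --jaw 0.6 --squeeze 50

```text
clock: 4.42
tcp_pos: [0.4465, 0.0163, -0.0003]
tool_rot: [-89.8, 0.1, -106.9]
force: [-1.5, 0.4, 6.3]
opening: 0.716
```

```bash
python3 - <<'E'
from h import *
s=st(); shot("wrist","w4",(140,150,500,420),2)
E
```

```text
t 4.42 tcp [ 4.465e-01  1.630e-02 -3.000e-04] rot [-8.9810e+01  9.0000e-02 -1.0695e+02] F [-1.5  0.4  6.3] T [ 0.07  0.17 -0.05] op 0.716 j [  2.1  18.1 -33.2  38.5   0.  109. ]
```

View pics/w4.png

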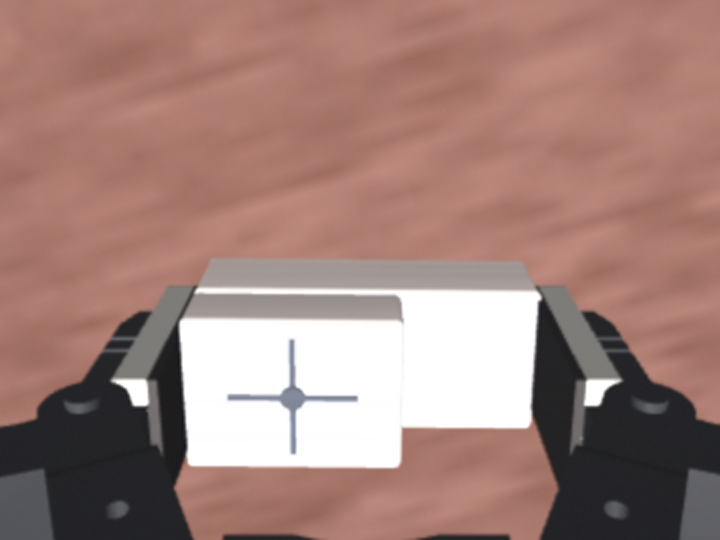

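```bash
python3 - <<'E'
from h import *
from scipy.optimize import least_squares
def tri(a,b): 
    return least_squares(lambda X: np.r_[proj("scene",X)-a,proj("side",X)-b],[.59,.14,.09]).x
print("nut",tri((170+182/3,190+308/3),(200+361/2.7,190+96/2.7)))
print("handle",tri((170+71/3,190+338/3),(200+396/2.7,190+84/2.7)))
print("pin",tri((170+329/3,190+346/3),(200+228/2.7,190+97/2.7)))
print("knob",tri((170+377/3,190+61/3),(200+462/2.7,190+107/2.7)))
E
```

```text
nut [0.58856819 0.14854466 0.09132739]
handle [0.63757492 0.2084803  0.07801235]
pin [0.45780916 0.14065862 0.09944161]
knob [ 0.61837022 -0.1099623   0.19393738]
```

>>> carry_out --deltas '[{"linear": [0, 0, 0.03], "dr": [0, 0, 0]}, {"linear": [0, 0, 0.06], "dr": [0, 0, 0.12]}, {"linear": [0, 0, 0.095], "dr": [0, 0, 0.24]}, {"linear": [0, 0, 0.13], "dr": [0, 0, 0.36]}, {"linear": [0, 0, 0.15], "dr": [0, 0, 0.48]}]'

```text
clock: 4.88
tcp_pos: [0.4463, 0.0162, 0.1528]
tool_rot: [-89.7, -0.1, -79.1]
force: [1.0, -0.1, -1.2]
opening: 0.707
```

>>> carry_out --deltas '[{"linear": [0, 0, 0], "dr": [0, 0, 0.12]}, {"linear": [0, 0, 0], "dr": [0, 0, 0.24]}, {"linear": [0, 0, 0], "dr": [0, 0, 0.36]}, {"linear": [0, 0, 0], "dr": [0, 0, 0.48]}, {"linear": [0, 0, 0], "dr": [0, 0, 0.6]}]'

```text
clock: 5.3
tcp_pos: [0.4453, 0.0162, 0.1493]
tool_rot: [-89.9, -0.1, -44.7]
force: [0.1, 0.4, -2.1]
opening: 0.713
```

>>> carry_out --deltas '[{"linear": [0.02, 0.01, 0], "dr": [0, 0, 0.12]}, {"linear": [0.03, 0.015, 0], "dr": [0, 0, 0.24]}, {"linear": [0.04, 0.025, 0], "dr": [0, 0, 0.36]}, {"linear": [0.05, 0.03, 0], "dr": [0, 0, 0.48]}, {"linear": [0.06, 0.035, 0], "dr": [0, 0, 0.6]}]'

```text
clock: 5.72
tcp_pos: [0.5057, 0.0517, 0.1493]
tool_rot: [-90.0, -0.1, -10.3]
force: [0.1, -0.1, -0.9]
opening: 0.715
```

>>> carry_out --deltas '[{"linear": [0.02, 0.01, 0], "dr": [0, 0, 0.12]}, {"linear": [0.03, 0.015, 0], "dr": [0, 0, 0.24]}, {"linear": [0.04, 0.025, 0], "dr": [0, 0, 0.36]}, {"linear": [0.05, 0.03, 0], "dr": [0, 0, 0.48]}, {"linear": [0.06, 0.035, 0], "dr": [0, 0, 0.6]}]'

```text
clock: 6.13
tcp_pos: [0.5657, 0.0867, 0.1493]
tool_rot: [-90.0, -0.1, 24.0]
force: [-0.3, -0.6, -2.4]
opening: 0.709
```

>>> carry_out --deltas '[{"linear": [0.01, 0.005, 0], "dr": [0, 0, 0.12]}, {"linear": [0.02, 0.01, 0], "dr": [0, 0, 0.24]}, {"linear": [0.03, 0.015, 0], "dr": [0, 0, 0.36]}, {"linear": [0.04, 0.02, 0], "dr": [0, 0, 0.48]}, {"linear": [0.044, 0.023, 0], "dr": [0, 0, 0.6]}]'

```text
clock: 6.55
tcp_pos: [0.6103, 0.1097, 0.1492]
tool_rot: [-90.1, -0.1, 58.4]
force: [-0.6, 0.2, -1.5]
opening: 0.709
```

>>> carry_out --deltas '[{"linear": [0, 0, 0], "dr": [0, 0, 0.12]}, {"linear": [0, 0, 0], "dr": [0, 0, 0.24]}, {"linear": [0, 0, 0], "dr": [0, 0, 0.36]}, {"linear": [0, 0, 0], "dr": [0, 0, 0.48]}, {"linear": [0, 0, 0], "dr": [0, 0, 0.547]}]'

```text
clock: 6.97
tcp_pos: [0.6091, 0.1092, 0.1493]
tool_rot: [-90.1, -0.0, 89.8]
force: [-0.5, -0.3, -1.7]
opening: 0.712
```

```bash
python3 - <<'E'
from h import *
s=st(); shot("wrist","w5")
print(proj("wrist",[.611,.1091,.034]),proj("wrist",[.611,.0901,.0385]))
E
```

```text
t 6.97 tcp [0.6091 0.1092 0.1493] rot [-9.011e+01 -2.000e-02  8.978e+01] F [-0.5 -0.3 -1.7] T [ 0.04  0.01 -0.  ] op 0.712 j [ 10.2  24.7   3.5  68.7   0.  -79.6]
[320.15357129 232.22256404] [319.99841261 206.30745687]
```

View pics/w5.png

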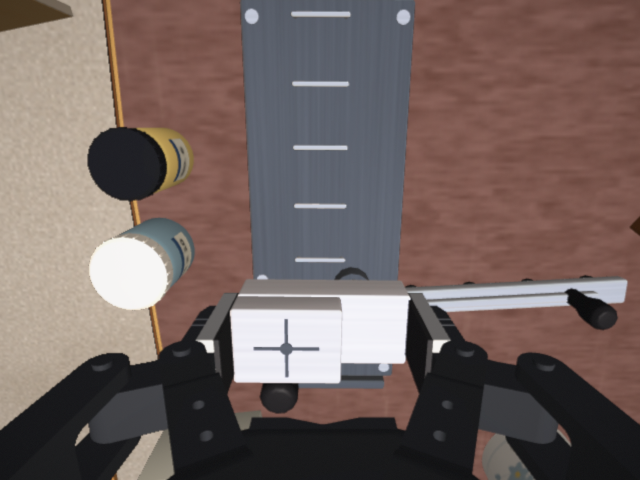

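>>> carry_out --deltas '[{"linear": [0.001, 0, -0.035], "dr": [0, 0, -0.006]}, {"linear": [0.001, 0, -0.07], "dr": [0, 0, -0.006]}, {"linear": [0.001, 0, -0.095], "dr": [0, 0, -0.006]}, {"linear": [0.001, 0, -0.104], "dr": [0, 0, -0.006]}, {"linear": [0.001, 0, -0.104], "dr": [0, 0, -0.006]}]'

```text
clock: 7.43
tcp_pos: [0.6086, 0.1089, 0.0424]
tool_rot: [-89.8, 0.0, 89.0]
force: [-1.1, 0.1, -1.0]
opening: 0.709
```

>>> carry_out --deltas '[{"linear": [0, 0, 0], "dr": [0, 0, 0]}, {"linear": [0, 0, 0], "dr": [0, 0, 0]}, {"linear": [0, 0, 0], "dr": [0, 0, 0]}]'

```text
clock: 7.68
tcp_pos: [0.6112, 0.1094, 0.0458]
tool_rot: [-90.2, -0.0, 89.0]
force: [0.3, 1.0, -0.6]
opening: 0.71
```

```bash
python3 - <<'E'
from h import *
s=st(); shot("wrist","w6",(140,80,500,420),2)
for X in [(.611,.0901,.0385),(.611,.0523,.0385)]: print((proj("wrist",X)-[140,80])*2)
E
```

```text
t 7.68 tcp [0.6112 0.1094 0.0458] rot [-9.019e+01 -4.000e-02  8.903e+01] F [ 0.3  1.  -0.6] T [-0.01 -0.03  0.  ] op 0.710 j [ 10.1  29.1  -5.4  55.3   0.  -78.9]
[362.85194794 354.34567562]
[359.34158427 164.67347639]
```

View pics/w6.png

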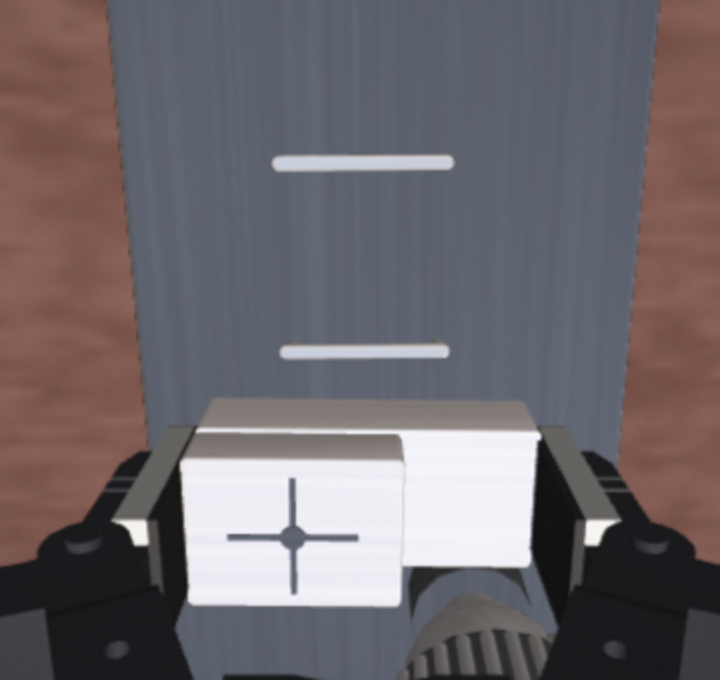

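>>> carry_out --deltas '[{"linear": [-0.0005, 0, -0.006], "dr": [0, 0, 0]}, {"linear": [-0.0005, 0, -0.011], "dr": [0, 0, 0]}, {"linear": [-0.0005, 0, -0.0115], "dr": [0, 0, 0]}, {"linear": [-0.0005, 0, -0.0115], "dr": [0, 0, 0]}]'

```text
clock: 8.07
tcp_pos: [0.6099, 0.1093, 0.0329]
tool_rot: [-90.1, -0.0, 89.0]
force: [-0.6, 0.4, 7.2]
opening: 0.719
```

```bash
python3 - <<'E'
from h import *
s=st()
E
```

```text
t 8.07 tcp [0.6099 0.1093 0.0329] rot [-9.010e+01 -3.000e-02  8.904e+01] F [-0.6  0.4  7.2] T [ 0.03  0.3  -0.06] op 0.719 j [ 10.2  29.8  -6.4  53.8   0.  -78.9]
```

>>> carry_out --deltas '[{"linear": [0, 0, 0.001], "dr": [0, 0, 0]}, {"linear": [0, 0, 0.001], "dr": [0, 0, 0]}, {"linear": [0, 0, 0.001], "dr": [0, 0, 0]}, {"linear": [0, 0, 0.002], "dr": [0, 0, 0]}]' --jaw 0.95

```text
clock: 8.4
tcp_pos: [0.609, 0.1091, 0.0338]
tool_rot: [-90.0, 0.0, 89.0]
force: [-0.6, 0.3, 0.2]
opening: 0.947
```

>>> carry_out --deltas '[{"linear": [0, 0, 0.03], "dr": [0, 0, 0]}, {"linear": [0, 0, 0.07], "dr": [0, 0, 0]}, {"linear": [0, 0, 0.11], "dr": [0, 0, 0]}, {"linear": [-0.03, -0.03, 0.11], "dr": [0, 0, 0.06]}, {"linear": [-0.06, -0.06, 0.11], "dr": [0, 0, 0.1]}]' --jaw 1.0

```text
clock: 8.82
tcp_pos: [0.5534, 0.0508, 0.1471]
tool_rot: [-90.4, 0.0, 95.1]
force: [-0.3, -2.0, -0.5]
opening: 0.997
```

```bash
python3 - <<'E'
from h import *
s=st(); shot("wrist","w7"); c=ctrl.get_calibration("wrist"); np.savez("c7.npz",**{k:np.array(v) for k,v in c.items()})
shot("scene","s7",(170,190,430,370),3)
print("A mark pred",proj("wrist",[.6225,.1093,.062]),"B mark",proj("wrist",[.427,-.0787,.028]))
E
```

```text
t 8.82 tcp [0.5534 0.0508 0.1471] rot [-90.44   0.    95.07] F [-0.3 -2.  -0.5] T [-0.08  0.03 -0.01] op 0.997 j [  5.2  18.6  -6.4  64.6  -0.  -89.8]
A mark pred [195.26958991 329.12700345] B mark [533.8160333   48.19646255]
```

View pics/w7.png

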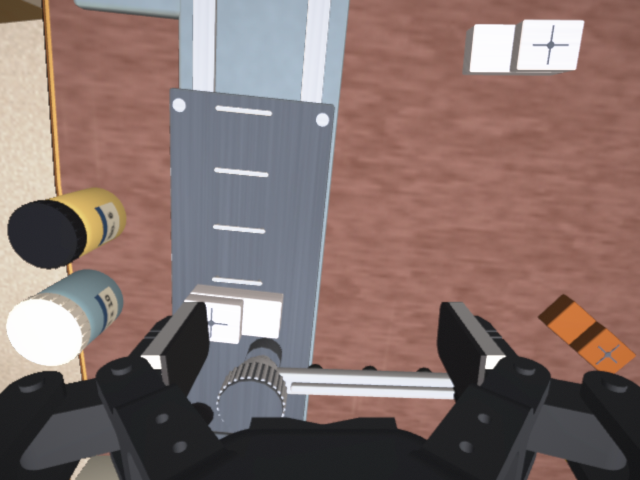

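View pics/s7.png

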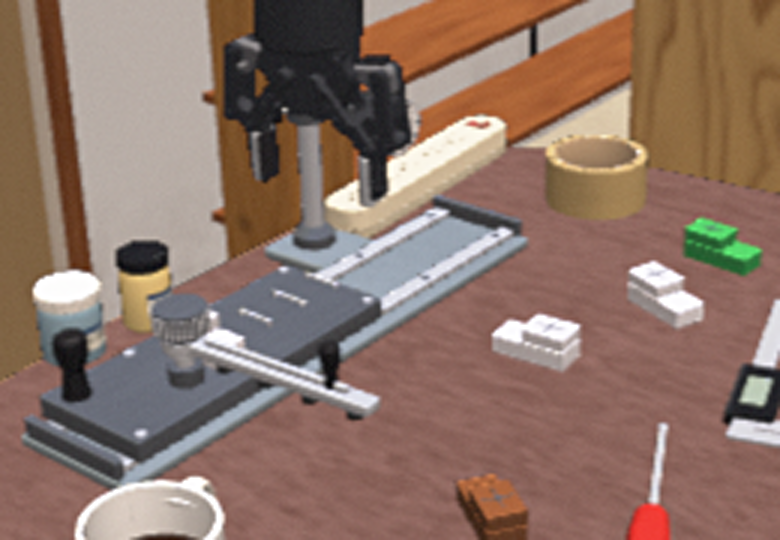

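>>> carry_out --deltas '[{"linear": [-0.025, -0.028, -0.01], "dr": [0, 0, 0]}, {"linear": [-0.05, -0.056, -0.02], "dr": [0, 0, 0]}, {"linear": [-0.075, -0.084, -0.03], "dr": [0, 0, 0]}, {"linear": [-0.1, -0.112, -0.04], "dr": [0, 0, 0]}, {"linear": [-0.112, -0.126, -0.047], "dr": [0, 0, 0]}]'

```text
clock: 9.33
tcp_pos: [0.4348, -0.0774, 0.0963]
tool_rot: [-89.9, 0.0, 94.7]
force: [-0.8, 0.6, -0.3]
opening: 0.995
```

>>> carry_out --deltas '[{"linear": [0, 0, 0], "dr": [0, 0, 0]}, {"linear": [0, 0, 0], "dr": [0, 0, 0]}, {"linear": [0, 0, 0], "dr": [0, 0, 0]}]'

```text
clock: 9.58
tcp_pos: [0.4393, -0.0757, 0.0976]
tool_rot: [-90.1, 0.0, 94.8]
force: [0.2, 0.6, 0.5]
opening: 0.998
```

```bash
python3 - <<'E'
from h import *
s=st(); shot("wrist","w8"); 
th=np.radians(-175);u=np.array([np.cos(th),np.sin(th)])
for n,k,z in [("mark",.0125,.028),("tallend",.031,.028),("ledgeend",-.031,.016)]: print(n,np.round(proj("wrist",[.4395+k*u[0],-.0776+k*u[1],z])))
th=np.radians(-23);u=np.array([np.cos(th),np.sin(th)])
for n,k,z in [("Cmark",.0125,.028),("tallend",.031,.028),("ledgeend",-.031,.016)]: print(n,np.round(proj("wrist",[.3942+k*u[0],-.1972+k*u[1],z])))
E
```

```text
t 9.58 tcp [ 0.4393 -0.0757  0.0976] rot [-90.07   0.    94.76] F [0.2 0.6 0.5] T [ 0.04  0.02 -0.  ] op 0.998 j [  -9.8   11.1  -25.    53.8    0.  -104.5]
mark [345. 250.]
tallend [377. 250.]
ledgeend [272. 244.]
Cmark [414.  12.]
tallend [381.  -8.]
ledgeend [479.  61.]
```

View pics/w8.png

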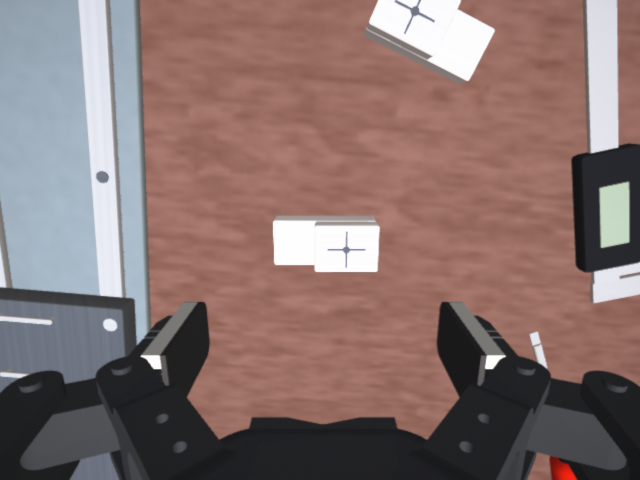

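>>> carry_out --deltas '[{"linear": [-0.0005, -0.002, -0.04], "dr": [0, 0, 0]}, {"linear": [-0.0005, -0.002, -0.075], "dr": [0, 0, 0]}, {"linear": [-0.0005, -0.002, -0.092], "dr": [0, 0, 0]}, {"linear": [-0.0005, -0.002, -0.0965], "dr": [0, 0, 0]}, {"linear": [-0.0005, -0.002, -0.0965], "dr": [0, 0, 0]}]'

```text
clock: 10.05
tcp_pos: [0.4378, -0.077, -0.0001]
tool_rot: [-89.9, -0.0, 94.9]
force: [-0.2, 0.4, 0.3]
opening: 1.001
```

>>> carry_out --deltas '[{"linear": [0, 0, 0], "dr": [0, 0, 0]}, {"linear": [0, 0, 0], "dr": [0, 0, 0]}, {"linear": [0, 0, 0], "dr": [0, 0, 0]}, {"linear": [0, 0, 0], "dr": [0, 0, 0]}]' --jaw 0.6 --squeeze 50

```text
clock: 10.38
tcp_pos: [0.4392, -0.0778, 0.0024]
tool_rot: [-90.2, 0.0, 94.8]
force: [-0.8, 1.1, 5.2]
opening: 0.709
```

```bash
python3 - <<'E'
from h import *
s=st(); shot("wrist","w9",(140,150,500,420),2)
E
```

```text
t 10.38 tcp [ 0.4392 -0.0778  0.0024] rot [-9.018e+01  2.000e-02  9.480e+01] F [-0.8  1.1  5.2] T [0.27 0.07 0.03] op 0.709 j [ -10.1   17.9  -33.1   38.9    0.  -104.9]
```

View pics/w9.png

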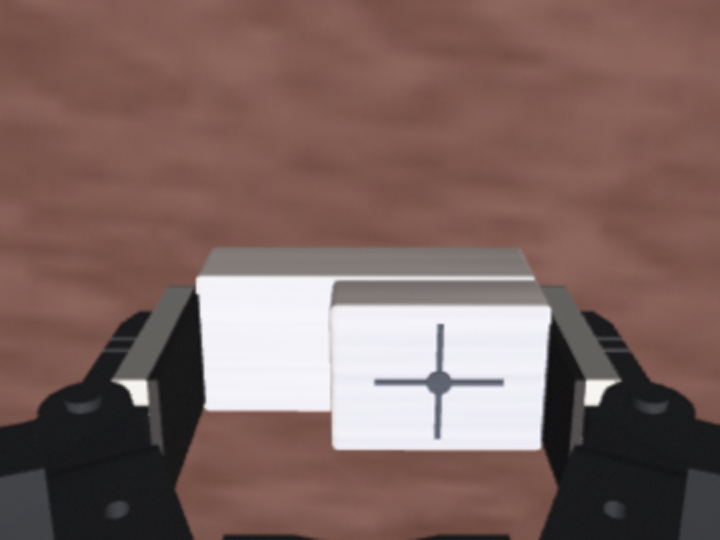

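>>> carry_out --deltas '[{"linear": [0, 0, 0.03], "dr": [0, 0, 0]}, {"linear": [0, 0, 0.06], "dr": [0, 0, -0.12]}, {"linear": [0, 0, 0.095], "dr": [0, 0, -0.24]}, {"linear": [0, 0, 0.13], "dr": [0, 0, -0.36]}, {"linear": [0, 0, 0.15], "dr": [0, 0, -0.48]}]'

```text
clock: 10.85
tcp_pos: [0.4393, -0.078, 0.1556]
tool_rot: [-90.3, -0.1, 66.9]
force: [1.1, -1.3, -2.3]
opening: 0.71
```

>>> carry_out --deltas '[{"linear": [0, 0, 0], "dr": [0, 0, -0.12]}, {"linear": [0, 0, 0], "dr": [0, 0, -0.24]}, {"linear": [0, 0, 0], "dr": [0, 0, -0.36]}, {"linear": [0, 0, 0], "dr": [0, 0, -0.48]}, {"linear": [0, 0, 0], "dr": [0, 0, -0.6]}]'

```text
clock: 11.27
tcp_pos: [0.4382, -0.0778, 0.1521]
tool_rot: [-90.1, -0.1, 32.6]
force: [1.0, -0.4, -1.5]
opening: 0.71
```

>>> carry_out --deltas '[{"linear": [0.015, 0.012, 0], "dr": [0, 0, -0.12]}, {"linear": [0.03, 0.024, 0], "dr": [0, 0, -0.24]}, {"linear": [0.045, 0.036, 0], "dr": [0, 0, -0.36]}, {"linear": [0.06, 0.048, 0], "dr": [0, 0, -0.48]}, {"linear": [0.075, 0.06, 0], "dr": [0, 0, -0.6]}]'

```text
clock: 11.68
tcp_pos: [0.5139, -0.0172, 0.1521]
tool_rot: [-90.0, -0.1, -1.8]
force: [0.4, -0.8, -1.6]
opening: 0.707
```

>>> carry_out --deltas '[{"linear": [0.012, 0.012, 0], "dr": [0, 0, -0.12]}, {"linear": [0.024, 0.024, 0], "dr": [0, 0, -0.24]}, {"linear": [0.036, 0.036, 0], "dr": [0, 0, -0.36]}, {"linear": [0.048, 0.048, 0], "dr": [0, 0, -0.48]}, {"linear": [0.06, 0.06, 0], "dr": [0, 0, -0.6]}]'

```text
clock: 12.1
tcp_pos: [0.5737, 0.0429, 0.1521]
tool_rot: [-89.9, -0.1, -36.2]
force: [-0.5, -0.3, -2.1]
opening: 0.708
```

>>> carry_out --deltas '[{"linear": [0.01, 0.007, 0], "dr": [0, 0, -0.12]}, {"linear": [0.02, 0.014, 0], "dr": [0, 0, -0.24]}, {"linear": [0.028, 0.021, 0], "dr": [0, 0, -0.36]}, {"linear": [0.036, 0.0285, 0], "dr": [0, 0, -0.48]}, {"linear": [0.036, 0.0285, 0], "dr": [0, 0, -0.6]}]'

```text
clock: 12.52
tcp_pos: [0.6105, 0.072, 0.1519]
tool_rot: [-89.9, -0.0, -70.5]
force: [-0.6, 0.1, -2.0]
opening: 0.71
```

>>> carry_out --deltas '[{"linear": [0, 0, 0], "dr": [0, 0, -0.12]}, {"linear": [0, 0, 0], "dr": [0, 0, -0.24]}, {"linear": [0, 0, -0.025], "dr": [0, 0, -0.356]}, {"linear": [0, 0, -0.045], "dr": [0, 0, -0.356]}, {"linear": [0, 0, -0.06], "dr": [0, 0, -0.356]}]'

```text
clock: 12.93
tcp_pos: [0.6088, 0.0707, 0.0907]
tool_rot: [-90.0, 0.0, -90.7]
force: [-0.2, -0.4, -1.6]
opening: 0.709
```

>>> carry_out --deltas '[{"linear": [0, 0, 0], "dr": [0, 0, 0]}, {"linear": [0, 0, 0], "dr": [0, 0, 0]}, {"linear": [0, 0, 0], "dr": [0, 0, 0]}]'

```text
clock: 13.18
tcp_pos: [0.6097, 0.0708, 0.0924]
tool_rot: [-89.9, 0.0, -90.6]
force: [0.6, -1.0, -1.2]
opening: 0.708
```

```bash
python3 - <<'E'
from h import *
s=st(); shot("wrist","w10")
print(proj("wrist",[.611,.0901,.0385]),proj("wrist",[.6225,.1093,.062]))
E
```

```text
t 13.18 tcp [0.6097 0.0708 0.0924] rot [-8.989e+01  1.000e-02 -9.063e+01] F [ 0.6 -1.  -1.2] T [-0.05 -0.01  0.05] op 0.708 j [ 6.6 26.4 -2.6 60.9  0.  97.3]
[324.67529863 229.25348545] [350.2632496  200.99964376]
```

View pics/w10.png

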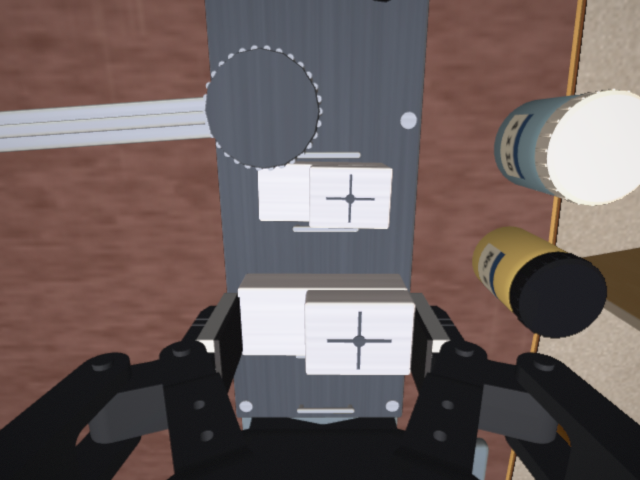

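>>> carry_out --deltas '[{"linear": [0, 0, -0.03], "dr": [0, 0, 0]}, {"linear": [0, 0, -0.045], "dr": [0, 0, 0]}, {"linear": [0, 0, -0.053], "dr": [0, 0, 0]}, {"linear": [0, 0, -0.057], "dr": [0, 0, 0]}, {"linear": [0, 0, -0.057], "dr": [0, 0, 0]}]'

```text
clock: 13.65
tcp_pos: [0.6087, 0.0707, 0.0365]
tool_rot: [-90.0, 0.0, -90.6]
force: [-8.6, -1.5, 14.6]
opening: 0.708
```

>>> carry_out --deltas '[{"linear": [0, 0, -0.0005], "dr": [0, 0, 0]}, {"linear": [0, 0, -0.0005], "dr": [0, 0, 0]}]'

```text
clock: 13.82
tcp_pos: [0.6087, 0.0707, 0.0364]
tool_rot: [-89.9, 0.0, -90.6]
force: [-9.0, -1.0, 18.6]
opening: 0.708
```

>>> carry_out --deltas '[{"linear": [0, 0, 0.001], "dr": [0, 0, 0]}, {"linear": [0, 0, 0.001], "dr": [0, 0, 0]}, {"linear": [0, 0, 0.001], "dr": [0, 0, 0]}, {"linear": [0, 0, 0.002], "dr": [0, 0, 0]}]' --jaw 0.95

```text
clock: 14.15
tcp_pos: [0.6093, 0.0707, 0.0356]
tool_rot: [-90.0, 0.0, -90.6]
force: [0.1, 0.2, -0.4]
opening: 0.949
```

>>> carry_out --deltas '[{"linear": [0, 0, 0.03], "dr": [0, 0, 0]}, {"linear": [0, 0, 0.065], "dr": [0, 0, 0]}, {"linear": [0, 0, 0.1], "dr": [0, 0, 0]}, {"linear": [-0.02, -0.03, 0.11], "dr": [0, 0, -0.1]}, {"linear": [-0.04, -0.06, 0.11], "dr": [0, 0, -0.2]}]' --jaw 1.0

```text
clock: 14.57
tcp_pos: [0.5713, 0.0112, 0.1487]
tool_rot: [-89.6, 0.1, -102.2]
force: [-0.2, -1.3, -0.7]
opening: 1.002
```

>>> carry_out --deltas '[{"linear": [-0.03, -0.028, 0], "dr": [0, 0, -0.1]}, {"linear": [-0.06, -0.056, 0], "dr": [0, 0, -0.19]}, {"linear": [-0.085, -0.084, 0], "dr": [0, 0, -0.19]}, {"linear": [-0.11, -0.112, 0], "dr": [0, 0, -0.19]}, {"linear": [-0.135, -0.138, 0], "dr": [0, 0, -0.19]}]'

```text
clock: 14.98
tcp_pos: [0.4326, -0.1285, 0.1454]
tool_rot: [-90.0, -0.0, -113.0]
force: [-0.2, -0.5, 0.6]
opening: 0.999
```

>>> carry_out --deltas '[{"linear": [-0.015, -0.025, -0.02], "dr": [0, 0, 0]}, {"linear": [-0.03, -0.05, -0.04], "dr": [0, 0, 0]}, {"linear": [-0.04, -0.07, -0.05], "dr": [0, 0, 0]}, {"linear": [-0.04, -0.07, -0.05], "dr": [0, 0, 0]}, {"linear": [-0.04, -0.07, -0.05], "dr": [0, 0, 0]}]'

```text
clock: 15.4
tcp_pos: [0.3932, -0.198, 0.0949]
tool_rot: [-90.1, 0.0, -113.1]
force: [1.0, -0.1, -0.0]
opening: 1.002
```

```bash
python3 - <<'E'
from h import *
s=st(); shot("wrist","w11"); shot("scene","s11",(170,190,430,370),3)
th=np.radians(-23);u=np.array([np.cos(th),np.sin(th)])
for n,k,z in [("Cmark",.0125,.028),("tallend",.031,.028),("ledgeend",-.031,.016)]: print(n,np.round(proj("wrist",[.3942+k*u[0],-.1972+k*u[1],z])))
E
```

```text
t 15.40 tcp [ 0.3932 -0.198   0.0949] rot [-9.0060e+01  1.0000e-02 -1.1313e+02] F [ 1.  -0.1 -0. ] T [ 0.04 -0.01 -0.02] op 1.002 j [-26.7  10.9 -25.8  53.4   0.   86.4]
Cmark [345. 256.]
tallend [377. 256.]
ledgeend [271. 249.]
```

View pics/w11.png

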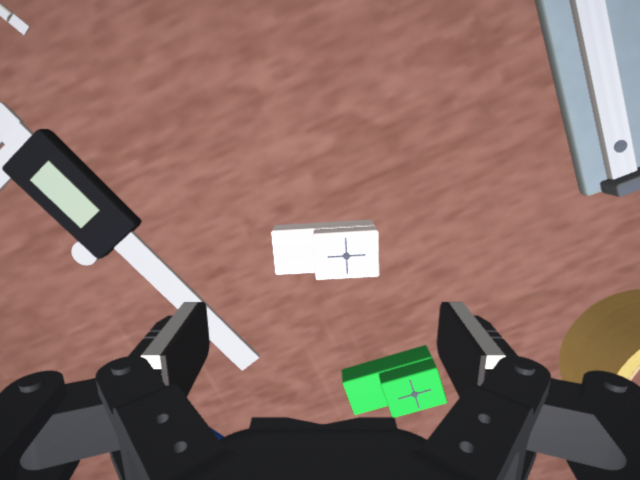

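View pics/s11.png

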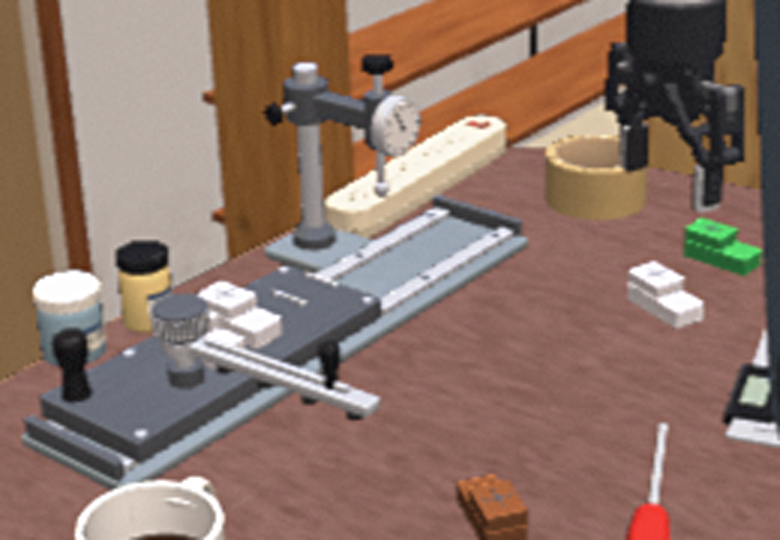

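```bash
python3 - <<'E'
from h import *
s=ctrl.state()
th=np.radians(-23.1);u=np.array([np.cos(th),np.sin(th)]);v=np.array([-u[1],u[0]])
for p in [(258,356),(243,370),(200,300),(185,312)]:
    X=ray("wrist",p,.002); d=X[:2]-[.3945,-.1972]; print(np.round(X,4),"jaw",d@u,"perp",d@v)
X=ray("wrist",(345,374),.016); d=X[:2]-[.3945,-.1972]; print("green jaw",d@u,"perp",d@v)
E
```

```text
[ 0.321  -0.2551  0.002 ] jaw -0.0448503301200558 perp -0.082092134753694
[ 0.3065 -0.2611  0.002 ] jaw -0.05583896386873658 perp -0.09328722427130452
[ 0.304 -0.202  0.002] jaw -0.0813410140888438 perp -0.03988356583358805
[ 0.2907 -0.2058  0.002 ] jaw -0.09210182142426243 perp -0.04864404107068289
green jaw 0.01463747587429951 perp -0.08647158330487768
```

Clear of the fingers (needs |perp| < 11 mm). Descend and grip.

>>> carry_out --deltas '[{"linear": [0.001, 0.0008, -0.04], "dr": [0, 0, 0]}, {"linear": [0.001, 0.0008, -0.073], "dr": [0, 0, 0]}, {"linear": [0.001, 0.0008, -0.09], "dr": [0, 0, 0]}, {"linear": [0.001, 0.0008, -0.0945], "dr": [0, 0, 0]}, {"linear": [0.001, 0.0008, -0.0945], "dr": [0, 0, 0]}]'

```text
clock: 15.92
tcp_pos: [0.3949, -0.1956, 0.0002]
tool_rot: [-90.1, 0.0, -112.9]
force: [-0.1, 0.0, 0.4]
opening: 1.002
```

>>> carry_out --deltas '[{"linear": [0, 0, 0], "dr": [0, 0, 0]}, {"linear": [0, 0, 0], "dr": [0, 0, 0]}, {"linear": [0, 0, 0], "dr": [0, 0, 0]}, {"linear": [0, 0, 0], "dr": [0, 0, 0]}]' --jaw 0.6 --squeeze 50

```text
clock: 16.25
tcp_pos: [0.3962, -0.1968, 0.0026]
tool_rot: [-89.8, 0.0, -113.0]
force: [-1.4, 1.7, 10.5]
opening: 0.716
```

```bash
python3 - <<'E'
from h import *
s=st(); shot("wrist","w12",(140,150,500,420),2)
E
```

```text
t 16.25 tcp [ 0.3962 -0.1968  0.0026] rot [-8.9820e+01  2.0000e-02 -1.1296e+02] F [-1.4  1.7 10.5] T [0.53 0.51 0.02] op 0.716 j [-26.4  17.6 -33.5  38.7   0.   86.5]
```

View pics/w12.png

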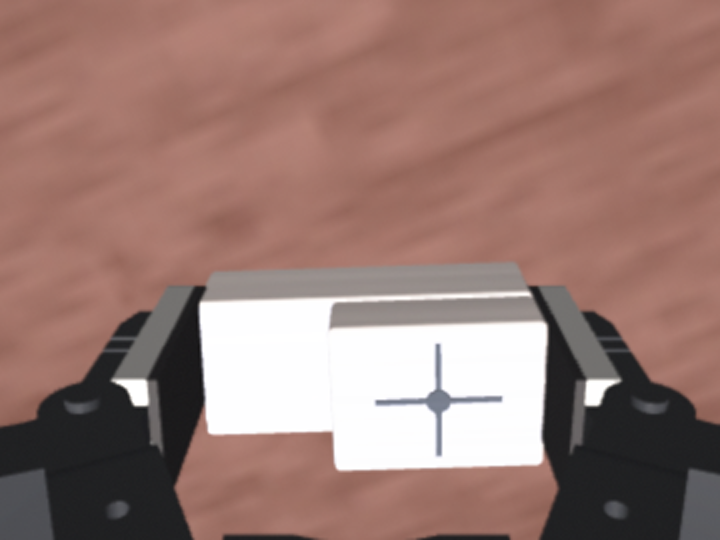

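```bash
python3 - <<'E'
from h import *
s=st(); X=ray("wrist",(140+438/2,150+401/2),.028)
th=np.radians(-23);u=np.array([np.cos(th),np.sin(th)]);v=np.array([-u[1],u[0]])
d=X[:2]-s["tcp_pos"][:2]; print(X,"jaw",d@u,"perp",d@v)
E
```

```text
t 16.30 tcp [ 0.3962 -0.1968  0.0026] rot [-8.9820e+01  2.0000e-02 -1.1296e+02] F [-0.5  1.7  9.4] T [ 0.5   0.45 -0.  ] op 0.718 j [-26.4  17.6 -33.5  38.7   0.   86.5]
[ 0.40621734 -0.20380899  0.028     ] jaw 0.011911798459767269 perp -0.0025142444692433704
```

>>> carry_out --deltas '[{"linear": [0, 0, 0.03], "dr": [0, 0, 0]}, {"linear": [0, 0.01, 0.065], "dr": [0, 0, 0.08]}, {"linear": [0, 0.035, 0.095], "dr": [0, 0, 0.16]}, {"linear": [0, 0.07, 0.11], "dr": [0, 0, 0.24]}, {"linear": [0, 0.11, 0.12], "dr": [0, 0, 0.32]}]'

```text
clock: 16.72
tcp_pos: [0.3965, -0.0866, 0.1243]
tool_rot: [-89.7, -0.1, -94.6]
force: [1.1, 0.3, -2.5]
opening: 0.707
```

>>> carry_out --deltas '[{"linear": [0.01, 0.035, 0], "dr": [0, 0, 0.055]}, {"linear": [0.035, 0.065, 0], "dr": [0, 0, 0.055]}, {"linear": [0.065, 0.09, 0], "dr": [0, 0, 0.055]}, {"linear": [0.095, 0.11, 0], "dr": [0, 0, 0.055]}, {"linear": [0.13, 0.122, 0], "dr": [0, 0, 0.055]}]'

```text
clock: 17.13
tcp_pos: [0.5258, 0.0381, 0.1225]
tool_rot: [-89.9, 0.0, -91.4]
force: [0.4, -0.7, -0.8]
opening: 0.709
```

>>> carry_out --deltas '[{"linear": [0.035, 0, 0], "dr": [0, 0, 0]}, {"linear": [0.065, 0, -0.01], "dr": [0, 0, 0]}, {"linear": [0.084, 0, -0.03], "dr": [0, 0, 0]}, {"linear": [0.084, 0, -0.03], "dr": [0, 0, 0]}, {"linear": [0.084, 0, -0.03], "dr": [0, 0, 0]}]'

```text
clock: 17.55
tcp_pos: [0.6089, 0.0356, 0.0903]
tool_rot: [-90.1, -0.0, -91.5]
force: [-0.7, -0.1, -1.2]
opening: 0.711
```

```bash
python3 - <<'E'
from h import *
s=st(); shot("wrist","w13")
print("bar3",proj("wrist",[.611,.0523,.0385]),"A",proj("wrist",[.6225,.1093,.062]),"B",proj("wrist",[.6225,.0711,.062]))
E
```

```text
t 17.55 tcp [0.6089 0.0356 0.0903] rot [-9.008e+01 -1.000e-02 -9.149e+01] F [-0.7 -0.1 -1.2] T [-0.03 -0.02 -0.01] op 0.711 j [ 3.3 26.2 -3.1 60.7  0.  94.8]
bar3 [327.09347613 234.44906713] A [351.9526505  118.22753216] B [352.36539317 207.47517173]
```

View pics/w13.png

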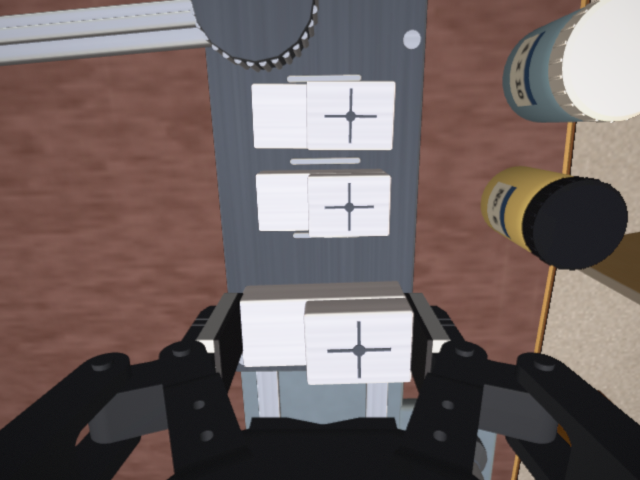

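>>> carry_out --deltas '[{"linear": [0.0005, 0, -0.03], "dr": [0, 0, 0]}, {"linear": [0.0005, 0, -0.043], "dr": [0, 0, 0]}, {"linear": [0.0005, 0, -0.051], "dr": [0, 0, 0]}, {"linear": [0.0005, 0, -0.0555], "dr": [0, 0, 0]}, {"linear": [0.0005, 0, -0.0555], "dr": [0, 0, 0]}]'

```text
clock: 18.02
tcp_pos: [0.609, 0.0355, 0.037]
tool_rot: [-89.9, 0.0, -91.5]
force: [0.0, 0.2, -1.6]
opening: 0.711
```

>>> carry_out --deltas '[{"linear": [0, 0, 0], "dr": [0, 0, 0]}, {"linear": [0, 0, 0], "dr": [0, 0, 0]}]'

```text
clock: 18.18
tcp_pos: [0.6098, 0.0355, 0.0367]
tool_rot: [-89.9, 0.0, -91.5]
force: [-2.2, -1.1, 5.4]
opening: 0.71
```

>>> carry_out --deltas '[{"linear": [0, 0, 0], "dr": [0, 0, 0]}, {"linear": [0, 0, 0], "dr": [0, 0, 0]}, {"linear": [0, 0, 0], "dr": [0, 0, 0]}, {"linear": [0, 0, 0.001], "dr": [0, 0, 0]}]' --jaw 0.95

```text
clock: 18.52
tcp_pos: [0.6093, 0.0355, 0.0361]
tool_rot: [-90.0, 0.0, -91.5]
force: [-0.9, -0.5, 0.3]
opening: 0.953
```

>>> carry_out --deltas '[{"linear": [0, 0, 0.03], "dr": [0, 0, 0]}, {"linear": [0, 0, 0.07], "dr": [0, 0, 0]}, {"linear": [0, 0, 0.11], "dr": [0, 0, 0]}, {"linear": [0, 0, 0.15], "dr": [0, 0, 0]}, {"linear": [0, 0, 0.19], "dr": [0, 0, 0]}]' --jaw 1.0

```text
clock: 18.93
tcp_pos: [0.6089, 0.0355, 0.2282]
tool_rot: [-90.0, -0.0, -91.5]
force: [1.6, 0.1, -0.6]
opening: 0.998
```

>>> carry_out --deltas '[{"linear": [-0.03, 0, 0], "dr": [0, 0, 0]}, {"linear": [-0.06, 0, 0], "dr": [0, 0, 0]}, {"linear": [-0.08, 0, 0], "dr": [0, 0, 0]}, {"linear": [-0.08, 0, 0], "dr": [0, 0, 0]}, {"linear": [-0.08, 0, 0], "dr": [0, 0, 0]}]'

```text
clock: 19.35
tcp_pos: [0.5289, 0.0355, 0.2269]
tool_rot: [-89.9, 0.0, -91.5]
force: [0.3, 0.2, 0.7]
opening: 1.003
```

```bash
python3 - <<'E'
from h import *
s=st(); shot("wrist","w14"); c=ctrl.get_calibration("wrist"); np.savez("c14.npz",**{k:np.array(v) for k,v in c.items()})
shot("side","d14",(200,190,460,410),2.7)
E
```

```text
t 19.35 tcp [0.5289 0.0355 0.2269] rot [-89.94   0.   -91.48] F [0.3 0.2 0.7] T [ 0.02 -0.02 -0.  ] op 1.003 j [ 3.8 14.2 -0.7 75.1 -0.  95.3]
```

View pics/w14.png

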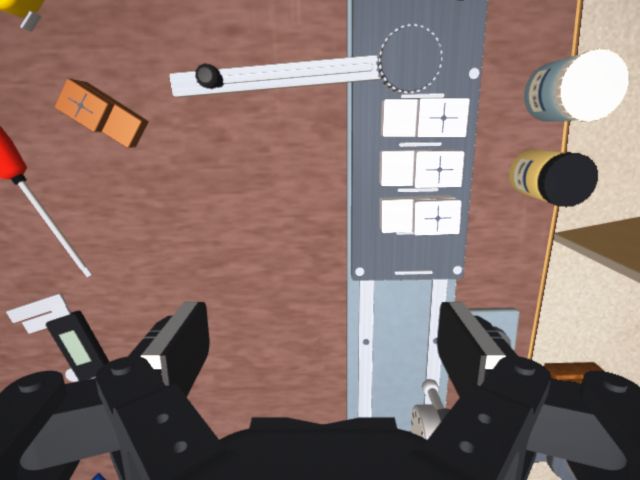

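View pics/d14.png

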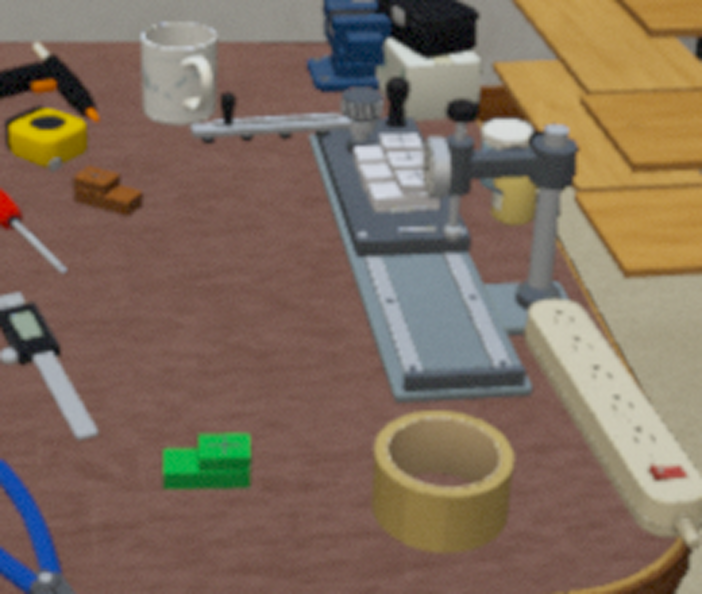

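```bash
python3 - <<'E'
from h import *
c=dict(np.load("c14.npz"))
im=cv2.imread("pics/w14.png"); cv2.imwrite("pics/w14a.png",cv2.resize(im[80:280,340:500],None,fx=3,fy=3,interpolation=cv2.INTER_CUBIC))
for p in [(444,118),(440,170),(438,218)]: print(np.round(ray("",p,.062,c),4))
print("tip",ray("",(430,384),.078,c)); print("pin",ray("",(208,73),.105,c),"nut",ray("",(410,58),.097,c))
E
```

```text
[0.6233 0.11   0.062 ]
[0.6225 0.0711 0.062 ]
[0.6231 0.0326 0.062 ]
tip [ 0.61980416 -0.11250437  0.078     ]
pin [0.46029271 0.14035314 0.105     ] nut [0.58865649 0.14698322 0.097     ]
```

View pics/w14a.png

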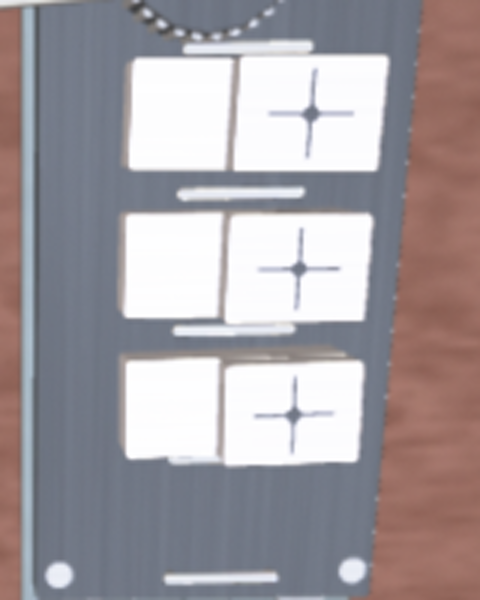

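>>> carry_out --deltas '[{"linear": [-0.014, 0.021, 0], "dr": [0, 0, 0.12]}, {"linear": [-0.028, 0.042, 0], "dr": [0, 0, 0.24]}, {"linear": [-0.042, 0.063, 0], "dr": [0, 0, 0.36]}, {"linear": [-0.056, 0.084, 0], "dr": [0, 0, 0.48]}, {"linear": [-0.07, 0.105, 0], "dr": [0, 0, 0.6]}]' --jaw 0.4

```text
clock: 19.87
tcp_pos: [0.4597, 0.1415, 0.2258]
tool_rot: [-90.0, 0.0, -56.8]
force: [0.4, 0.0, -0.2]
opening: 0.402
```

>>> carry_out --deltas '[{"linear": [0, 0, -0.02], "dr": [0, 0, 0.12]}, {"linear": [0, 0, -0.04], "dr": [0, 0, 0.24]}, {"linear": [0, 0, -0.06], "dr": [0, 0, 0.36]}, {"linear": [0, 0, -0.075], "dr": [0, 0, 0.48]}, {"linear": [0, 0, -0.09], "dr": [0, 0, 0.6]}]'

```text
clock: 20.28
tcp_pos: [0.4601, 0.1408, 0.1348]
tool_rot: [-90.0, 0.0, -22.4]
force: [-0.1, 0.4, 0.5]
opening: 0.405
```

>>> carry_out --deltas '[{"linear": [0, 0, 0], "dr": [0, 0, 0.12]}, {"linear": [0, 0, 0], "dr": [0, 0, 0.24]}, {"linear": [0, 0, 0], "dr": [0, 0, 0.36]}, {"linear": [0, 0, 0], "dr": [0, 0, 0.397]}, {"linear": [0, 0, 0], "dr": [0, 0, 0.397]}]'

```text
clock: 20.7
tcp_pos: [0.4603, 0.1407, 0.1357]
tool_rot: [-90.0, 0.0, 0.1]
force: [-0.5, -0.2, 0.1]
opening: 0.398
```

```bash
python3 - <<'E'
from h import *
s=st(); shot("wrist","w15"); print(proj("wrist",(.459,.1404,.105)))
E
```

```text
t 20.70 tcp [0.4603 0.1407 0.1357] rot [-9.001e+01  2.000e-02  1.100e-01] F [-0.5 -0.2  0.1] T [0.05 0.03 0.02] op 0.398 j [ 17.   12.5 -16.9  60.6  -0.   16.9]
[321.34770761 278.05243617]
```

View pics/w15.png

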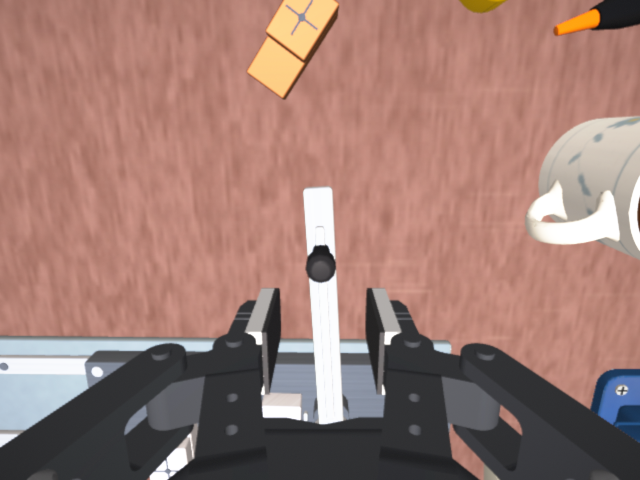

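>>> carry_out --deltas '[{"linear": [-0.006, 0, -0.02], "dr": [0, 0, 0]}, {"linear": [-0.006, 0, -0.038], "dr": [0, 0, 0]}, {"linear": [-0.006, 0, -0.048], "dr": [0, 0, 0]}, {"linear": [-0.006, 0, -0.049], "dr": [0, 0, 0]}, {"linear": [-0.006, 0, -0.049], "dr": [0, 0, 0]}]'

```text
clock: 21.17
tcp_pos: [0.4534, 0.1404, 0.0868]
tool_rot: [-90.0, 0.1, -0.1]
force: [0.0, -0.3, -0.1]
opening: 0.4
```

>>> carry_out --deltas '[{"linear": [0, 0, 0], "dr": [0, 0, 0]}, {"linear": [0, 0, 0], "dr": [0, 0, 0]}, {"linear": [0, 0, 0], "dr": [0, 0, 0]}]' --jaw 0.26

```text
clock: 21.42
tcp_pos: [0.454, 0.1407, 0.0879]
tool_rot: [-90.0, -0.1, -0.0]
force: [0.3, -1.0, -0.1]
opening: 0.262
```

```bash
python3 - <<'E'
from h import *
s=st(); shot("wrist","w16")
# arc plan
S=np.array([.588,.147]); p=s["tcp_pos"][:2]; r=.133
a0=np.arctan2(*(p-S)[::-1])%(2*np.pi); print(np.degrees(a0),np.hypot(*(p-S)))
for da in range(0,95,8):
    a=np.radians(183+da); q=S+r*np.array([np.cos(a),np.sin(a)]); print(da,np.round(q-p,4))
E
```

```text
t 21.42 tcp [0.454  0.1407 0.0879] rot [-8.998e+01 -7.000e-02 -1.000e-02] F [ 0.3 -1.  -0.1] T [ 0.01 -0.04  0.01] op 0.262 j [ 17.2  14.3 -22.3  53.3  -0.   17.2]
182.70936361406802 0.13415145057460384
0 [ 0.0012 -0.0006]
8 [ 0.0034 -0.019 ]
16 [ 0.0082 -0.037 ]
24 [ 0.0155 -0.054 ]
32 [ 0.0251 -0.0699]
40 [ 0.0367 -0.0844]
48 [ 0.0503 -0.097 ]
56 [ 0.0655 -0.1077]
64 [ 0.082  -0.1161]
72 [ 0.0996 -0.1221]
80 [ 0.1178 -0.1257]
88 [ 0.1363 -0.1266]
```

View pics/w16.png

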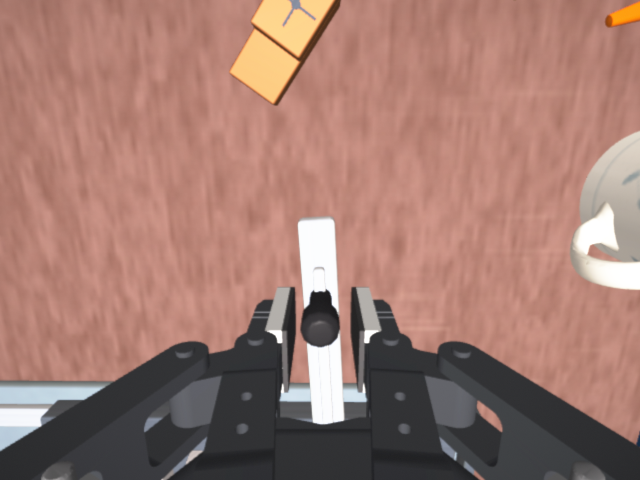

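>>> carry_out --deltas '[{"linear": [0.001, -0.009, 0], "dr": [0, 0, 0.05]}, {"linear": [0.003, -0.019, 0], "dr": [0, 0, 0.1]}, {"linear": [0.008, -0.037, 0], "dr": [0, 0, 0.2]}, {"linear": [0.0155, -0.054, 0], "dr": [0, 0, 0.3]}, {"linear": [0.025, -0.07, 0], "dr": [0, 0, 0.4]}]'

```text
clock: 21.88
tcp_pos: [0.4782, 0.0699, 0.0877]
tool_rot: [-90.0, -0.0, 23.2]
force: [-0.3, 0.9, 0.5]
opening: 0.256
```

>>> carry_out --deltas '[{"linear": [0.0117, -0.0145, 0], "dr": [0, 0, 0.1]}, {"linear": [0.0253, -0.0271, 0], "dr": [0, 0, 0.2]}, {"linear": [0.0405, -0.0378, 0], "dr": [0, 0, 0.3]}, {"linear": [0.057, -0.0462, 0], "dr": [0, 0, 0.4]}, {"linear": [0.0745, -0.0521, 0], "dr": [0, 0, 0.5]}]'

```text
clock: 22.3
tcp_pos: [0.5533, 0.0175, 0.0876]
tool_rot: [-90.0, -0.0, 51.8]
force: [-0.6, -0.4, 1.0]
opening: 0.261
```

```bash
python3 - <<'E'
from h import *
s=st(); shot("wrist","w17")
E
```

```text
t 22.30 tcp [0.5533 0.0175 0.0876] rot [-90.01  -0.    51.81] F [-0.6 -0.4  1. ] T [ 0.06  0.19 -0.01] op 0.261 j [  1.8  21.3 -11.8  56.9  -0.  -50. ]
```

View pics/w17.png

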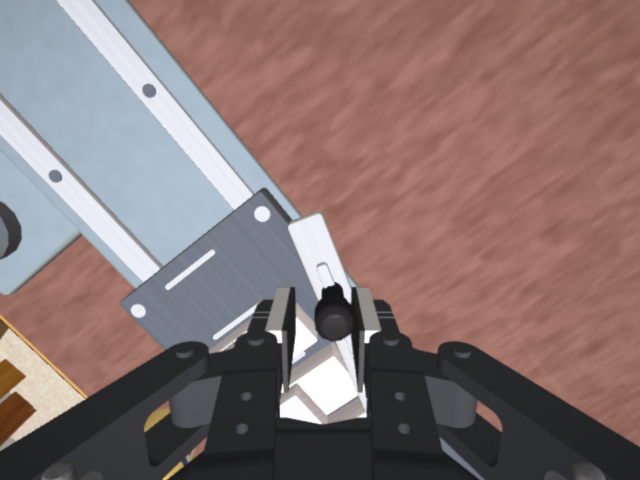

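>>> carry_out --deltas '[{"linear": [0.01, -0.0015, 0], "dr": [0, 0, 0.08]}, {"linear": [0.019, -0.003, 0], "dr": [0, 0, 0.16]}, {"linear": [0.026, -0.0035, 0], "dr": [0, 0, 0.22]}, {"linear": [0.031, -0.0035, 0], "dr": [0, 0, 0.25]}]'

```text
clock: 22.68
tcp_pos: [0.5844, 0.0148, 0.0874]
tool_rot: [-90.0, -0.0, 66.0]
force: [-0.6, 0.1, 0.7]
opening: 0.26
```

>>> carry_out --deltas '[{"linear": [0.003, 0, 0], "dr": [0, 0, 0]}, {"linear": [0.005, 0, 0], "dr": [0, 0, 0]}]'

```text
clock: 22.85
tcp_pos: [0.589, 0.015, 0.0874]
tool_rot: [-90.0, -0.0, 65.8]
force: [-0.6, 0.1, 0.4]
opening: 0.266
```

>>> carry_out --deltas '[{"linear": [0.001, 0, 0], "dr": [0, 0, 0]}, {"linear": [0.002, 0, 0], "dr": [0, 0, 0]}]'

```text
clock: 23.02
tcp_pos: [0.5907, 0.015, 0.0873]
tool_rot: [-90.0, 0.0, 65.8]
force: [-0.3, -0.2, 0.0]
opening: 0.258
```

```bash
python3 - <<'E'
from h import *
s=st(); shot("wrist","w18")
E
```

```text
t 23.02 tcp [0.5907 0.015  0.0873] rot [-90.     0.    65.84] F [-0.3 -0.2  0. ] T [-0.05  0.08  0.01] op 0.258 j [  1.5  24.6  -6.4  59.   -0.  -64.4]
```

View pics/w18.png

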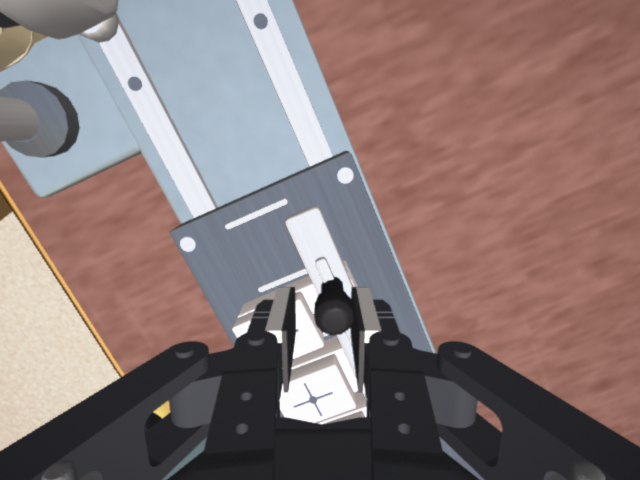

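>>> carry_out --deltas '[{"linear": [0.0015, 0, 0], "dr": [0, 0, 0]}, {"linear": [0.003, 0, 0], "dr": [0, 0, 0]}, {"linear": [0.003, 0, 0], "dr": [0, 0, 0]}]'

```text
clock: 23.32
tcp_pos: [0.5938, 0.0149, 0.0872]
tool_rot: [-90.0, 0.0, 65.9]
force: [-1.5, 0.1, -0.9]
opening: 0.258
```

>>> carry_out --deltas '[{"linear": [0.0015, 0, 0], "dr": [0, 0, 0]}, {"linear": [0.003, 0, 0], "dr": [0, 0, 0]}, {"linear": [0.003, 0, 0], "dr": [0, 0, 0]}]'

```text
clock: 23.57
tcp_pos: [0.5962, 0.0148, 0.0869]
tool_rot: [-89.9, 0.0, 65.9]
force: [-4.8, -1.5, 0.7]
opening: 0.261
```

```bash
python3 - <<'E'
from h import *
s=st(); shot("wrist","w19")
E
```

```text
t 23.57 tcp [0.5962 0.0148 0.0869] rot [-8.993e+01  5.000e-02  6.590e+01] F [-4.8 -1.5  0.7] T [-0.22  0.97  0.04] op 0.261 j [  1.4  25.2  -5.5  59.4  -0.  -64.5]
```

View pics/w19.png

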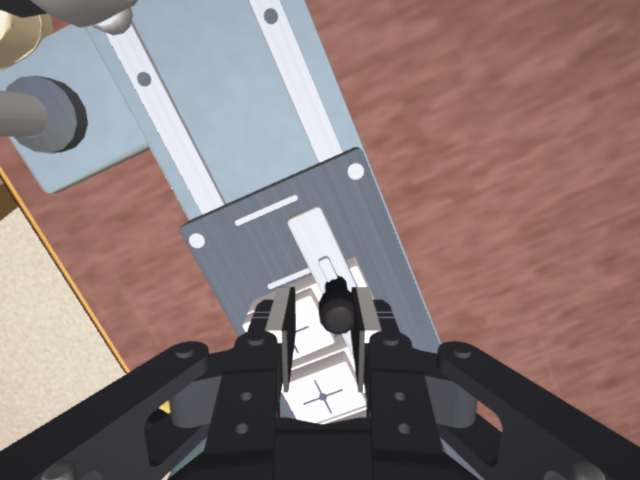

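>>> carry_out --deltas '[{"linear": [0.0015, 0, 0], "dr": [0, 0, 0]}, {"linear": [0.002, 0, 0], "dr": [0, 0, 0]}, {"linear": [0.002, 0, 0], "dr": [0, 0, 0]}]'

```text
clock: 23.87
tcp_pos: [0.5977, 0.0147, 0.0868]
tool_rot: [-89.9, 0.1, 65.9]
force: [-6.4, -1.9, 1.3]
opening: 0.258
```

>>> carry_out --deltas '[{"linear": [-0.002, 0, 0], "dr": [0, 0, 0]}, {"linear": [-0.0045, 0, 0], "dr": [0, 0, 0]}, {"linear": [-0.0045, 0, 0.02], "dr": [0, 0, 0]}, {"linear": [-0.0045, 0, 0.05], "dr": [0, 0, 0]}, {"linear": [-0.0045, 0, 0.08], "dr": [0, 0, 0]}]'

```text
clock: 24.28
tcp_pos: [0.5945, 0.015, 0.1678]
tool_rot: [-90.0, -0.0, 65.9]
force: [1.0, 0.5, -0.2]
opening: 0.261
```

>>> carry_out --deltas '[{"linear": [-0.002, 0.02, 0.01], "dr": [0, 0, 0.12]}, {"linear": [-0.003, 0.05, 0.02], "dr": [0, 0, 0.24]}, {"linear": [-0.004, 0.08, 0.02], "dr": [0, 0, 0.36]}, {"linear": [-0.004, 0.11, 0.02], "dr": [0, 0, 0.48]}, {"linear": [-0.0045, 0.132, 0.02], "dr": [0, 0, 0.6]}]' --jaw 0.8

```text
clock: 24.7
tcp_pos: [0.5908, 0.1493, 0.188]
tool_rot: [-90.2, -0.0, 100.7]
force: [-0.0, 0.4, -0.6]
opening: 0.8
```

>>> carry_out --deltas '[{"linear": [0, 0, 0], "dr": [0, 0, 0.12]}, {"linear": [0, 0, 0], "dr": [0, 0, 0.24]}, {"linear": [0, 0, 0], "dr": [0, 0, 0.36]}, {"linear": [0, 0, 0], "dr": [0, 0, 0.48]}, {"linear": [0, 0, 0], "dr": [0, 0, 0.6]}]'

```text
clock: 25.12
tcp_pos: [0.5907, 0.1474, 0.1876]
tool_rot: [-90.1, 0.1, 135.0]
force: [0.5, 0.5, 0.5]
opening: 0.799
```

```bash
python3 - <<'E'
from h import *
s=st(); shot("wrist","w20"); shot("side","d20",(280,190,420,310),5); print(proj("wrist",(.588,.147,.097)))
E
```

```text
t 25.12 tcp [0.5907 0.1474 0.1876] rot [-9.0120e+01  5.0000e-02  1.3502e+02] F [0.5 0.5 0.5] T [ 0.03  0.   -0.03] op 0.799 j [  14.    22.7    6.    73.2    0.  -121. ]
[326.44546695 245.58425117]
```

View pics/w20.png

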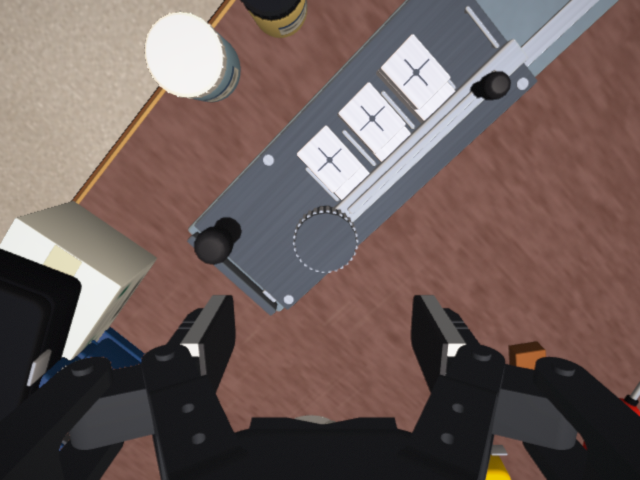

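View pics/d20.png

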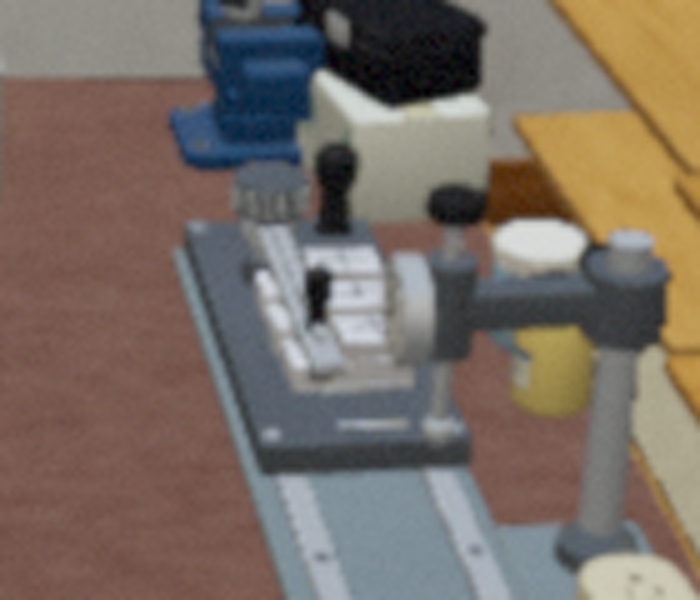

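```bash
python3 - <<'E'
from h import *
im=cv2.imread("pics/w20.png"); cv2.imwrite("pics/w20a.png",cv2.resize(im[0:280,290:550],None,fx=2.7,fy=2.7,interpolation=cv2.INTER_CUBIC))
P=ray("wrist",(497,84),.105); N=ray("wrist",(325.5,239.5),.097)
d=P-N; print(P,N,np.hypot(*d[:2]),np.degrees(np.arctan2(d[1],d[0])))
for p,z in [((415,73),.062),((372,118),.062),((330,160),.062)]: print(ray("wrist",p,z))
E
```

```text
[0.58899261 0.01594703 0.105     ] [0.59122263 0.14460655 0.097     ] 0.12867885037911625 -90.99298997197356
[0.62154748 0.03306456 0.062     ]
[0.62099689 0.07118318 0.062     ]
[0.62134846 0.10984115 0.062     ]
```

View pics/w20a.png

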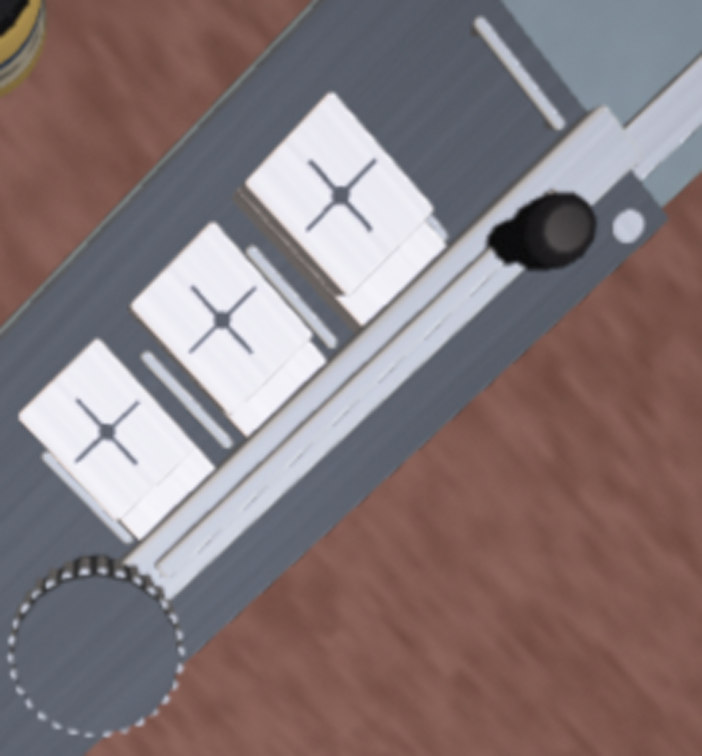

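>>> carry_out --deltas '[{"linear": [-0.0007, -0.0016, 0], "dr": [0, 0, 0.12]}, {"linear": [-0.0007, -0.0016, -0.02], "dr": [0, 0, 0.24]}, {"linear": [-0.0007, -0.0016, -0.04], "dr": [0, 0, 0.36]}, {"linear": [-0.0007, -0.0016, -0.06], "dr": [0, 0, 0.48]}, {"linear": [-0.0007, -0.0016, -0.07], "dr": [0, 0, 0.6]}]'

```text
clock: 25.63
tcp_pos: [0.5887, 0.1452, 0.1152]
tool_rot: [-90.0, -0.1, 169.1]
force: [-0.7, -0.9, -0.5]
opening: 0.799
```

>>> carry_out --deltas '[{"linear": [0, 0, -0.01], "dr": [0, 0, 0.12]}, {"linear": [0, 0, -0.02], "dr": [0, 0, 0.24]}, {"linear": [0, 0, -0.03], "dr": [0, 0, 0.256]}, {"linear": [0, 0, -0.037], "dr": [0, 0, 0.256]}, {"linear": [0, 0, -0.037], "dr": [0, 0, 0.256]}]'

```text
clock: 26.05
tcp_pos: [0.5886, 0.1451, 0.0788]
tool_rot: [-90.0, -0.1, -176.6]
force: [-1.2, -0.1, -0.2]
opening: 0.803
```

```bash
python3 - <<'E'
from h import *
s=st(); shot("wrist","w21")
E
```

```text
t 26.05 tcp [0.5886 0.1451 0.0788] rot [-8.9990e+01 -1.0000e-01 -1.7662e+02] F [-1.2 -0.1 -0.2] T [0.01 0.05 0.03] op 0.803 j [  13.8   26.4   -4.7   59.     0.  -169.5]
```

View pics/w21.png

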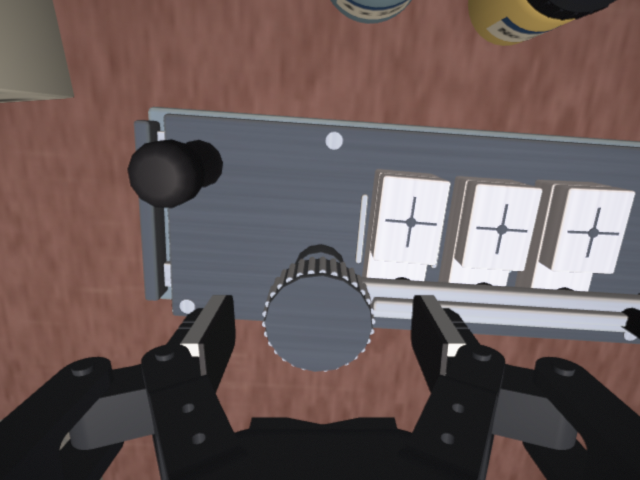

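```bash
python3 - <<'E'
from h import *
s=ctrl.state();t=s["tcp_pos"]
print(proj("wrist",(t[0],t[1],.097)),ray("wrist",(319,316),.097),proj("wrist",(t[0],t[1],.099)))
E
```

```text
[323.81934794 330.90170883] [0.59467073 0.14729314 0.097     ] [323.83430254 333.78078676]
```

>>> carry_out --deltas '[{"linear": [0.0014, 0.0015, -0.003], "dr": [0, 0, 0]}, {"linear": [0.0014, 0.0015, -0.005], "dr": [0, 0, 0]}, {"linear": [0.0014, 0.0015, -0.005], "dr": [0, 0, 0]}]'

```text
clock: 26.35
tcp_pos: [0.5908, 0.1469, 0.0753]
tool_rot: [-90.0, 0.0, -176.4]
force: [-0.3, -0.4, 0.5]
opening: 0.801
```

>>> carry_out --deltas '[{"linear": [0, 0, 0], "dr": [0, 0, 0]}, {"linear": [0, 0, 0], "dr": [0, 0, 0]}, {"linear": [0, 0, 0], "dr": [0, 0, 0]}, {"linear": [0, 0, 0], "dr": [0, 0, 0]}]' --jaw 0.35 --squeeze 40

```text
clock: 26.68
tcp_pos: [0.5907, 0.1469, 0.0757]
tool_rot: [-90.0, 0.0, -176.3]
force: [-0.7, 0.7, 4.0]
opening: 0.455
```

```bash
python3 - <<'E'
from h import *
s=st(); shot("wrist","w22",(140,150,500,420),2); t=s["tcp_pos"]; print((proj("wrist",(t[0],t[1],.093))-[140,150])*2)
E
```

```text
t 26.68 tcp [0.5907 0.1469 0.0757] rot [-9.0020e+01  4.0000e-02 -1.7631e+02] F [-0.7  0.7  4. ] T [-0.04  0.18  0.05] op 0.455 j [  14.    26.7   -4.7   58.6    0.  -169.7]
[367.62243187 361.42822986]
```

View pics/w22.png

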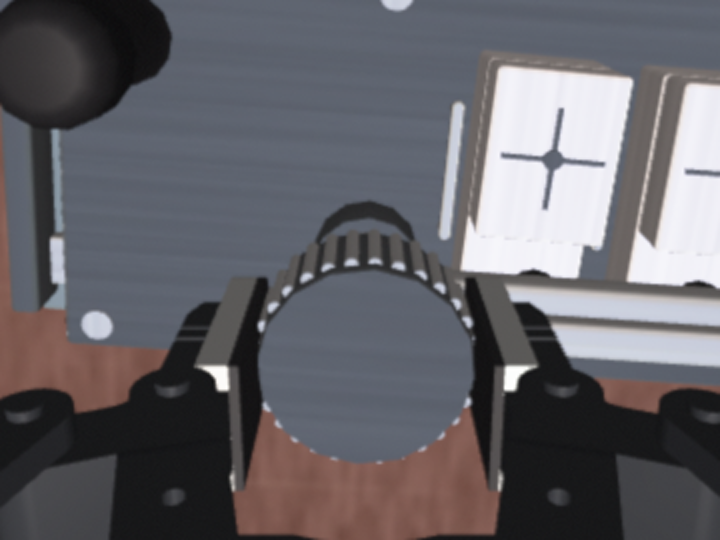

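>>> carry_out --deltas '[{"linear": [0, 0, -0.0002], "dr": [0, 0, -0.12]}, {"linear": [0, 0, -0.0004], "dr": [0, 0, -0.24]}, {"linear": [0, 0, -0.0006], "dr": [0, 0, -0.36]}, {"linear": [0, 0, -0.0008], "dr": [0, 0, -0.48]}, {"linear": [0, 0, -0.001], "dr": [0, 0, -0.6]}]'

```text
clock: 27.15
tcp_pos: [0.5906, 0.1463, 0.0747]
tool_rot: [-90.0, 0.0, 149.0]
force: [-2.8, -2.5, 7.3]
opening: 0.455
```

>>> carry_out --deltas '[{"linear": [0, 0, -0.0002], "dr": [0, 0, -0.12]}, {"linear": [0, 0, -0.0004], "dr": [0, 0, -0.24]}, {"linear": [0, 0, -0.0006], "dr": [0, 0, -0.36]}, {"linear": [0, 0, -0.0008], "dr": [0, 0, -0.48]}, {"linear": [0, 0, -0.001], "dr": [0, 0, -0.6]}]'

```text
clock: 27.57
tcp_pos: [0.59, 0.1463, 0.0737]
tool_rot: [-90.0, 0.0, 114.6]
force: [-3.7, -2.8, 9.1]
opening: 0.454
```

```bash
python3 - <<'E'
from h import *
s=st(); shot("wrist","w23")
E
```

```text
t 27.57 tcp [0.59   0.1463 0.0737] rot [-8.996e+01  3.000e-02  1.146e+02] F [-3.7 -2.8  9.1] T [-0.47  1.    0.12] op 0.454 j [  13.9   26.8   -4.9   58.4   -0.  -100.7]
```

View pics/w23.png

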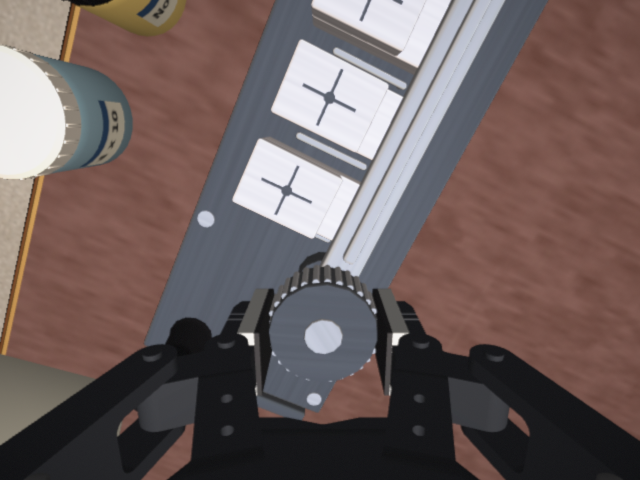

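>>> carry_out --deltas '[{"linear": [0, 0, -0.0002], "dr": [0, 0, -0.12]}, {"linear": [0, 0, -0.0004], "dr": [0, 0, -0.24]}, {"linear": [0, 0, -0.0006], "dr": [0, 0, -0.36]}, {"linear": [0, 0, -0.0008], "dr": [0, 0, -0.48]}, {"linear": [0, 0, -0.0009], "dr": [0, 0, -0.6]}]'

```text
clock: 28.03
tcp_pos: [0.5892, 0.1463, 0.0727]
tool_rot: [-89.9, 0.1, 80.2]
force: [-6.0, -1.6, 8.9]
opening: 0.45
```

>>> carry_out --deltas '[{"linear": [0, 0, -0.0002], "dr": [0, 0, -0.12]}, {"linear": [0, 0, -0.0004], "dr": [0, 0, -0.24]}, {"linear": [0, 0, -0.0006], "dr": [0, 0, -0.36]}, {"linear": [0, 0, -0.0008], "dr": [0, 0, -0.48]}, {"linear": [0, 0, -0.0009], "dr": [0, 0, -0.6]}]'

```text
clock: 28.45
tcp_pos: [0.5886, 0.1467, 0.0718]
tool_rot: [-89.9, 0.1, 45.9]
force: [-9.0, -0.8, 9.8]
opening: 0.456
```

>>> carry_out --deltas '[{"linear": [0, 0, -0.0002], "dr": [0, 0, -0.12]}, {"linear": [0, 0, -0.0004], "dr": [0, 0, -0.24]}, {"linear": [0, 0, -0.0006], "dr": [0, 0, -0.36]}, {"linear": [0, 0, -0.0008], "dr": [0, 0, -0.48]}, {"linear": [0, 0, -0.0009], "dr": [0, 0, -0.6]}]'

```text
clock: 28.87
tcp_pos: [0.5884, 0.1473, 0.0709]
tool_rot: [-89.9, 0.2, 11.5]
force: [-10.0, 2.3, 9.0]
opening: 0.446
```

```bash
python3 - <<'E'
from h import *
s=st(); shot("wrist","w24")
E
```

```text
t 28.87 tcp [0.5884 0.1473 0.0709] rot [-89.9    0.18  11.52] F [-10.    2.3   9. ] T [0.62 1.95 0.14] op 0.446 j [14.  26.9 -5.2 58.1  0.1  2.5]
```

View pics/w24.png

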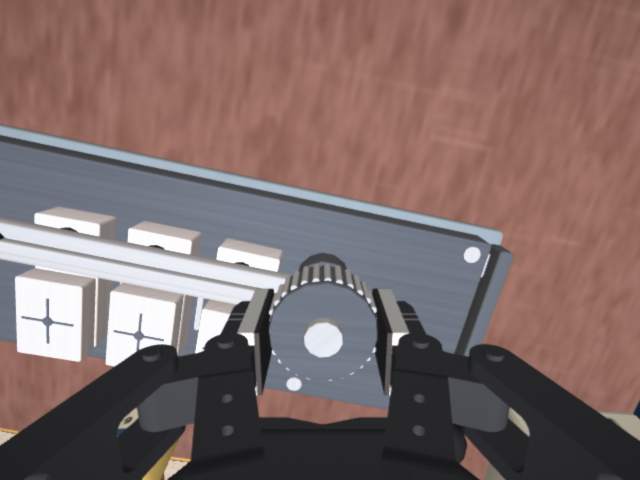

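>>> carry_out --deltas '[{"linear": [-0.001, 0, -0.0002], "dr": [0, 0, -0.12]}, {"linear": [-0.001, 0, -0.0004], "dr": [0, 0, -0.24]}, {"linear": [-0.001, 0, -0.0006], "dr": [0, 0, -0.36]}, {"linear": [-0.001, 0, -0.0008], "dr": [0, 0, -0.48]}, {"linear": [-0.001, 0, -0.001], "dr": [0, 0, -0.6]}]'

```text
clock: 29.33
tcp_pos: [0.5884, 0.1473, 0.07]
tool_rot: [-90.0, 0.1, -22.9]
force: [-6.1, 3.1, 8.9]
opening: 0.452
```

>>> carry_out --deltas '[{"linear": [0, 0, -0.0002], "dr": [0, 0, -0.12]}, {"linear": [0, 0, -0.0004], "dr": [0, 0, -0.24]}, {"linear": [0, 0, -0.0006], "dr": [0, 0, -0.36]}, {"linear": [0, 0, -0.0008], "dr": [0, 0, -0.48]}, {"linear": [0, 0, -0.001], "dr": [0, 0, -0.6]}]'

```text
clock: 29.75
tcp_pos: [0.5888, 0.1474, 0.069]
tool_rot: [-90.0, 0.1, -57.2]
force: [-4.4, 2.9, 8.0]
opening: 0.453
```

>>> carry_out --deltas '[{"linear": [0, 0, -0.0002], "dr": [0, 0, -0.1]}, {"linear": [0, 0, -0.0004], "dr": [0, 0, -0.2]}, {"linear": [0, 0, -0.0006], "dr": [0, 0, -0.3]}, {"linear": [0, 0, -0.0008], "dr": [0, 0, -0.4]}]'

```text
clock: 30.08
tcp_pos: [0.5893, 0.1474, 0.0684]
tool_rot: [-90.0, 0.1, -80.1]
force: [-2.7, 1.9, 7.3]
opening: 0.452
```

```bash
python3 - <<'E'
from h import *
s=st(); shot("wrist","w25")
E
```

```text
t 30.08 tcp [0.5893 0.1474 0.0684] rot [-8.999e+01  7.000e-02 -8.011e+01] F [-2.7  1.9  7.3] T [0.44 0.67 0.14] op 0.452 j [14.  27.  -5.5 57.6  0.1 94.1]
```

View pics/w25.png

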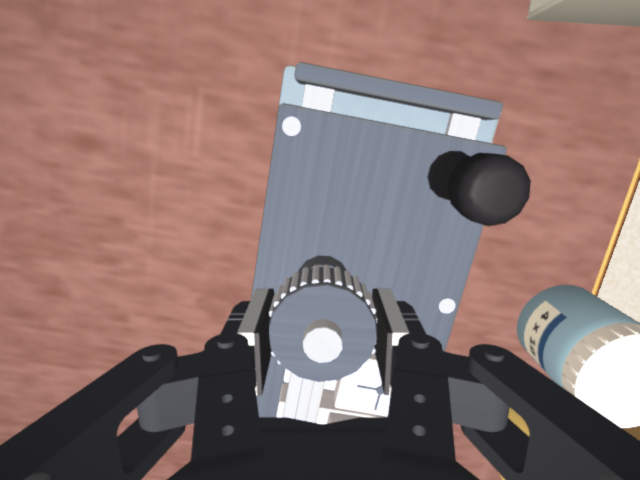

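>>> carry_out --deltas '[{"linear": [0, 0, -0.0001], "dr": [0, 0, -0.06]}, {"linear": [0, 0, -0.0002], "dr": [0, 0, -0.12]}, {"linear": [0, 0, -0.0003], "dr": [0, 0, -0.18]}]'

```text
clock: 30.38
tcp_pos: [0.5895, 0.1471, 0.0682]
tool_rot: [-90.0, 0.0, -90.2]
force: [-2.9, -1.9, 8.8]
opening: 0.451
```

```bash
python3 - <<'E'
from h import *
s=st()
E
```

```text
t 30.38 tcp [0.5895 0.1471 0.0682] rot [-8.997e+01  1.000e-02 -9.025e+01] F [-2.9 -1.9  8.8] T [-1.32  0.73  1.01] op 0.451 j [ 14.   27.   -5.5  57.5   0.  104.3]
```

>>> carry_out --deltas '[{"linear": [0, 0, 0], "dr": [0, 0, -0.04]}, {"linear": [0, 0, 0], "dr": [0, 0, -0.08]}]'

```text
clock: 30.55
tcp_pos: [0.5893, 0.1469, 0.0681]
tool_rot: [-90.0, -0.0, -94.8]
force: [-3.5, -1.1, 8.2]
opening: 0.454
```

```bash
python3 - <<'E'
from h import *
s=st(); shot("wrist","w26",(140,150,500,420),2)
E
```

```text
t 30.55 tcp [0.5893 0.1469 0.0681] rot [-90.    -0.   -94.82] F [-3.5 -1.1  8.2] T [-0.21  0.76  0.87] op 0.454 j [ 14.   27.   -5.5  57.5  -0.  108.8]
```

View pics/w26.png

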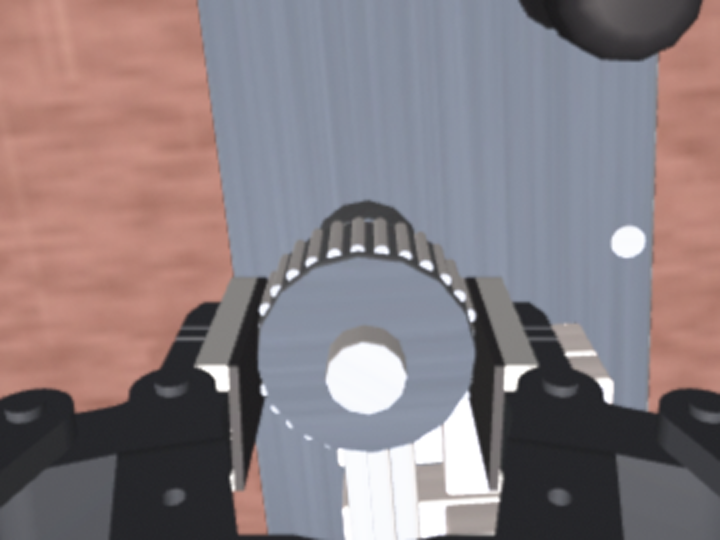

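>>> carry_out --deltas '[{"linear": [0, 0, 0], "dr": [0, 0, 0]}, {"linear": [0, 0, 0], "dr": [0, 0, 0]}, {"linear": [0, 0, 0], "dr": [0, 0, 0]}]' --jaw 0.8

```text
clock: 30.85
tcp_pos: [0.5896, 0.1468, 0.0673]
tool_rot: [-90.0, 0.0, -94.7]
force: [0.1, -0.2, -0.0]
opening: 0.796
```

>>> carry_out --deltas '[{"linear": [0, 0, 0.035], "dr": [0, 0, 0]}, {"linear": [0, 0, 0.07], "dr": [0, 0, 0]}, {"linear": [0, 0, 0.11], "dr": [0, 0, 0]}, {"linear": [0, -0.03, 0.13], "dr": [0, 0, 0.05]}, {"linear": [0, -0.06, 0.15], "dr": [0, 0, 0.08]}]'

```text
clock: 31.27
tcp_pos: [0.5901, 0.0874, 0.2195]
tool_rot: [-89.9, 0.0, -89.9]
force: [1.0, 0.4, -0.4]
opening: 0.797
```

>>> carry_out --deltas '[{"linear": [-0.03, -0.025, 0], "dr": [0, 0, 0]}, {"linear": [-0.05, -0.05, 0], "dr": [0, 0, 0]}, {"linear": [-0.06, -0.06, 0], "dr": [0, 0, 0]}, {"linear": [-0.06, -0.06, 0], "dr": [0, 0, 0]}, {"linear": [-0.06, -0.06, 0], "dr": [0, 0, 0]}]'

```text
clock: 31.68
tcp_pos: [0.5298, 0.0266, 0.2177]
tool_rot: [-90.0, 0.0, -90.2]
force: [0.5, 0.1, -0.2]
opening: 0.799
```

```bash
python3 - <<'E'
from h import *
s=st(); shot("wrist","w27");c=ctrl.get_calibration("wrist"); np.savez("c27.npz",**{k:np.array(v) for k,v in c.items()}); shot("side","d27",(280,190,420,310),5)
im=cv2.imread("pics/w27.png"); cv2.imwrite("pics/w27a.png",cv2.resize(im[0:400,330:540],None,fx=1.5,fy=1.5,interpolation=cv2.INTER_CUBIC))
E
```

```text
t 31.68 tcp [0.5298 0.0266 0.2177] rot [-8.995e+01  2.000e-02 -9.024e+01] F [ 0.5  0.1 -0.2] T [ 0.04 -0.02  0.01] op 0.799 j [ 2.9 14.4 -1.7 73.8  0.  93.1]
```

View pics/w27.png

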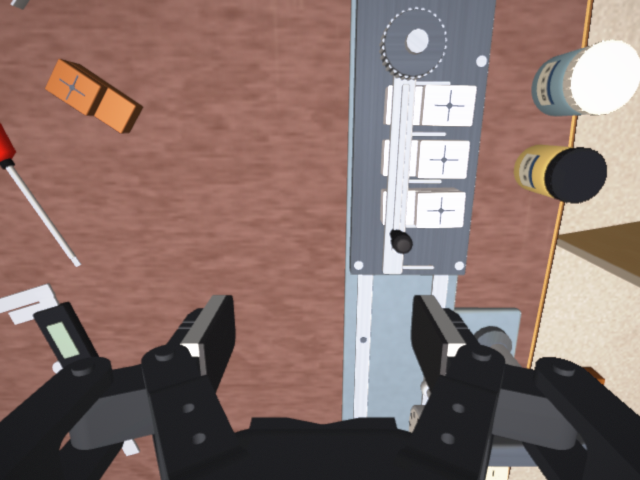

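View pics/d27.png

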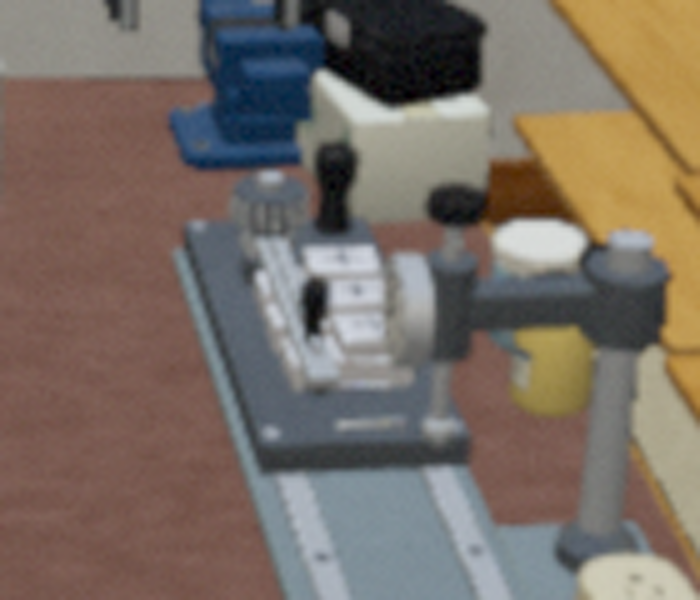

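```bash
python3 - <<'E'
from h import *
c=dict(np.load("c27.npz"))
im=cv2.imread("pics/w27.png"); cv2.imwrite("pics/w27a.png",cv2.resize(im[0:290,340:500],None,fx=2.7,fy=2.7,interpolation=cv2.INTER_CUBIC))
for p in [(450,105),(444,159),(441,210)]: print("mark",np.round(ray("",p,.062,c),4))
# strap centreline: near nut and far end, z=.066
a=ray("",(402,85),.068,c); b=ray("",(393,268),.068,c); d=b-a; print(a,b,np.degrees(np.arctan2(d[1],d[0])))
print("pin",ray("",(402,242),.097,c),"nut",ray("",(415,42),.088,c))
for p in [(481,62),(359,266),(459,266)]: print(ray("",p,.034,c))
E
```

```text
mark [0.6229 0.1126 0.062 ]
mark [0.6217 0.0741 0.062 ]
mark [0.6227 0.0349 0.062 ]
[0.58615751 0.12566977 0.068     ] [ 0.58629875 -0.01094779  0.068     ] -89.94076884391676
pin [0.58613216 0.01942125 0.097     ] nut [0.58919458 0.1492537  0.088     ]
[0.65277836 0.1453035  0.034     ]
[ 0.56246713 -0.02168063  0.034     ]
[ 0.65160797 -0.02198902  0.034     ]
```

View pics/w27a.png

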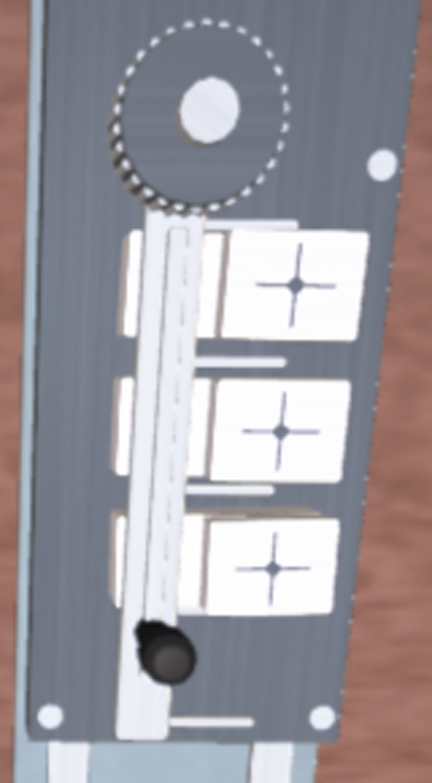

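>>> carry_out --deltas '[{"linear": [0.02, 0.035, 0], "dr": [0, 0, 0.12]}, {"linear": [0.04, 0.07, 0], "dr": [0, 0, 0.24]}, {"linear": [0.06, 0.105, 0], "dr": [0, 0, 0.36]}, {"linear": [0.08, 0.14, 0], "dr": [0, 0, 0.48]}, {"linear": [0.1, 0.175, 0], "dr": [0, 0, 0.6]}]' --jaw 0.6

```text
clock: 32.2
tcp_pos: [0.6307, 0.2051, 0.2166]
tool_rot: [-90.0, 0.0, -55.4]
force: [1.1, 0.1, 0.0]
opening: 0.602
```

>>> carry_out --deltas '[{"linear": [0.0065, 0.005, -0.01], "dr": [0, 0, 0.12]}, {"linear": [0.0065, 0.005, -0.02], "dr": [0, 0, 0.24]}, {"linear": [0.0065, 0.005, -0.04], "dr": [0, 0, 0.36]}, {"linear": [0.0065, 0.005, -0.06], "dr": [0, 0, 0.48]}, {"linear": [0.0065, 0.005, -0.08], "dr": [0, 0, 0.6]}]'

```text
clock: 32.62
tcp_pos: [0.6365, 0.2087, 0.1355]
tool_rot: [-90.0, 0.0, -21.0]
force: [0.3, -0.0, -0.1]
opening: 0.602
```

>>> carry_out --deltas '[{"linear": [0, 0, 0], "dr": [0, 0, 0.12]}, {"linear": [0, 0, 0], "dr": [0, 0, 0.24]}, {"linear": [0, 0, 0], "dr": [0, 0, 0.36]}, {"linear": [0, 0, 0], "dr": [0, 0, 0.374]}, {"linear": [0, 0, 0], "dr": [0, 0, 0.374]}]'

```text
clock: 33.03
tcp_pos: [0.6363, 0.208, 0.1366]
tool_rot: [-90.0, 0.0, -0.1]
force: [-0.8, 0.1, 0.0]
opening: 0.599
```

```bash
python3 - <<'E'
from h import *
s=st(); shot("wrist","w28"); t=s["tcp_pos"]; print(proj("wrist",(.6365,.207,.084)),proj("wrist",(t[0],t[1],.084)))
E
```

```text
t 33.03 tcp [0.6363 0.208  0.1366] rot [-9.001e+01  3.000e-02 -6.000e-02] F [-0.8  0.1  0. ] T [-0.04 -0.02 -0.02] op 0.599 j [18.1 30.2 10.8 70.7  0.  18.2]
[320.63146383 264.9221304 ] [322.42689148 264.52462243]
```

View pics/w28.png

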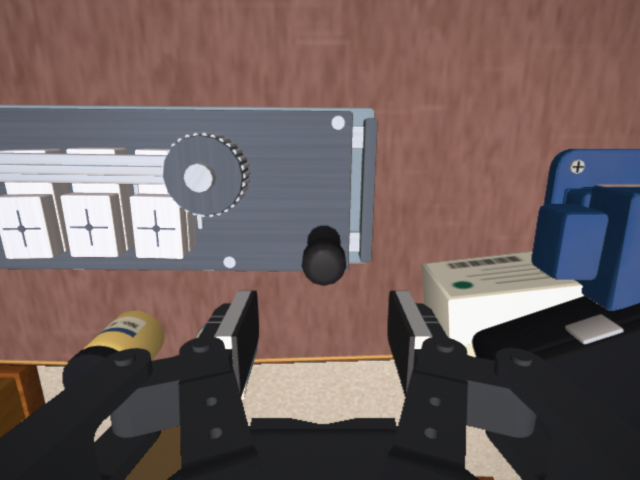

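>>> carry_out --deltas '[{"linear": [0, -0.0005, -0.03], "dr": [0, 0, 0]}, {"linear": [0, -0.0005, -0.055], "dr": [0, 0, 0]}, {"linear": [0, -0.0005, -0.07], "dr": [0, 0, 0]}, {"linear": [0, -0.0005, -0.074], "dr": [0, 0, 0]}, {"linear": [0, -0.0005, -0.074], "dr": [0, 0, 0]}]' --jaw 0.5

```text
clock: 33.5
tcp_pos: [0.6354, 0.2063, 0.0621]
tool_rot: [-90.0, 0.1, -0.1]
force: [0.3, 0.4, 0.9]
opening: 0.499
```

>>> carry_out --deltas '[{"linear": [0, 0, 0], "dr": [0, 0, 0]}, {"linear": [0, 0, 0], "dr": [0, 0, 0]}, {"linear": [0, 0, 0], "dr": [0, 0, 0]}, {"linear": [0, 0, 0], "dr": [0, 0, 0]}]' --jaw 0.15 --squeeze 30

```text
clock: 33.83
tcp_pos: [0.6368, 0.2068, 0.0648]
tool_rot: [-89.9, -0.1, 0.0]
force: [-0.4, 2.6, 3.3]
opening: 0.271
```

```bash
python3 - <<'E'
from h import *
s=st(); shot("wrist","w29")
E
```

```text
t 33.83 tcp [0.6368 0.2068 0.0648] rot [-8.994e+01 -1.200e-01  1.000e-02] F [-0.4  2.6  3.3] T [0.45 0.19 0.03] op 0.271 j [18.  32.6  4.1 61.4  0.  18. ]
```

View pics/w29.png

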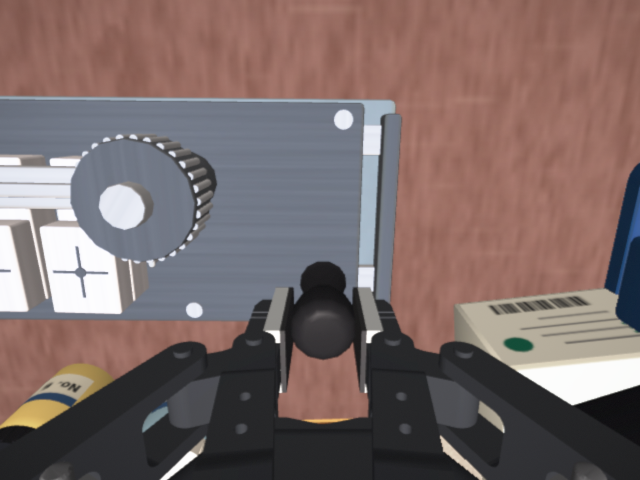

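```bash
python3 - <<'E'
from h import *
from scipy.optimize import least_squares
def tri(a,b): 
    return least_squares(lambda X: np.r_[proj("scene",X)-a,proj("side",X)-b],[.59,.14,.09]).x
print("white cap",tri((170+68/3,190+285/3),(200+507/2.7,190+130/2.7)))
print("black cap", tri((170+142/3,190+255/3),(200+516/2.7,190+164/2.7)))
E
```

```text
white cap [0.73464715 0.13099248 0.05783518]
black cap [0.72542836 0.06126542 0.05658581]
```

>>> carry_out --deltas '[{"linear": [-0.0002, -0.015, 0], "dr": [0, 0, 0]}, {"linear": [-0.0004, -0.035, 0], "dr": [0, 0, 0]}, {"linear": [-0.0006, -0.055, 0], "dr": [0, 0, 0]}, {"linear": [-0.0008, -0.075, 0], "dr": [0, 0, 0]}, {"linear": [-0.001, -0.095, 0], "dr": [0, 0, 0]}]'

```text
clock: 34.3
tcp_pos: [0.6359, 0.1112, 0.0648]
tool_rot: [-89.9, -0.1, 0.0]
force: [0.2, 4.9, 4.6]
opening: 0.274
```

>>> carry_out --deltas '[{"linear": [-0.0002, -0.015, 0], "dr": [0, 0, 0]}, {"linear": [-0.0003, -0.03, 0], "dr": [0, 0, 0]}, {"linear": [-0.0005, -0.04, 0], "dr": [0, 0, 0]}, {"linear": [-0.0005, -0.045, 0], "dr": [0, 0, 0]}, {"linear": [-0.0005, -0.045, 0], "dr": [0, 0, 0]}]'

```text
clock: 34.72
tcp_pos: [0.6355, 0.0644, 0.0648]
tool_rot: [-90.1, -0.1, -0.1]
force: [0.2, -3.2, 6.5]
opening: 0.273
```

```bash
python3 - <<'E'
from h import *
s=st(); shot("wrist","w30"); shot("side","d30",(300,210,440,330),5); shot("scene","s30",(220,190,360,310),5)
E
```

```text
t 34.72 tcp [0.6355 0.0644 0.0648] rot [-90.07  -0.14  -0.1 ] F [ 0.2 -3.2  6.5] T [-0.53  0.04  0.07] op 0.273 j [ 5.8 29.8 -1.  59.1 -0.1  5.9]
```

View pics/w30.png

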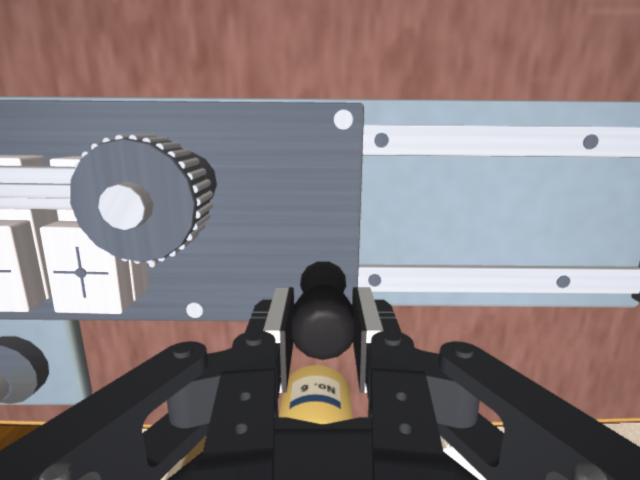

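View pics/d30.png

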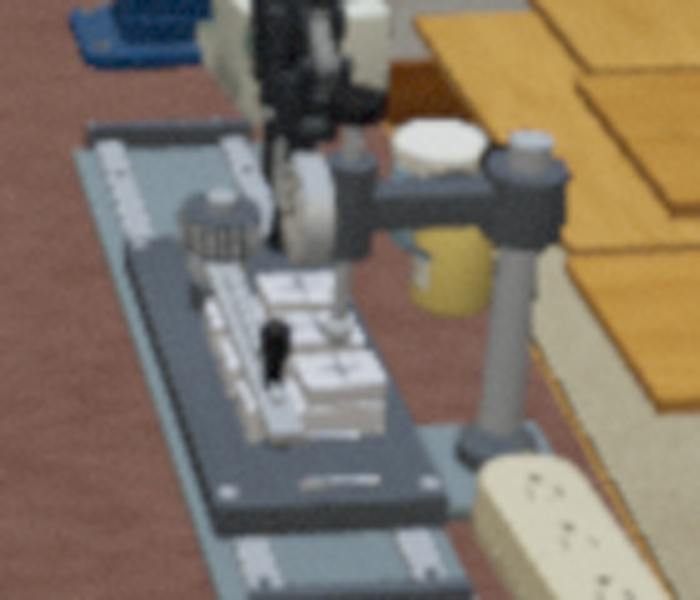

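View pics/s30.png

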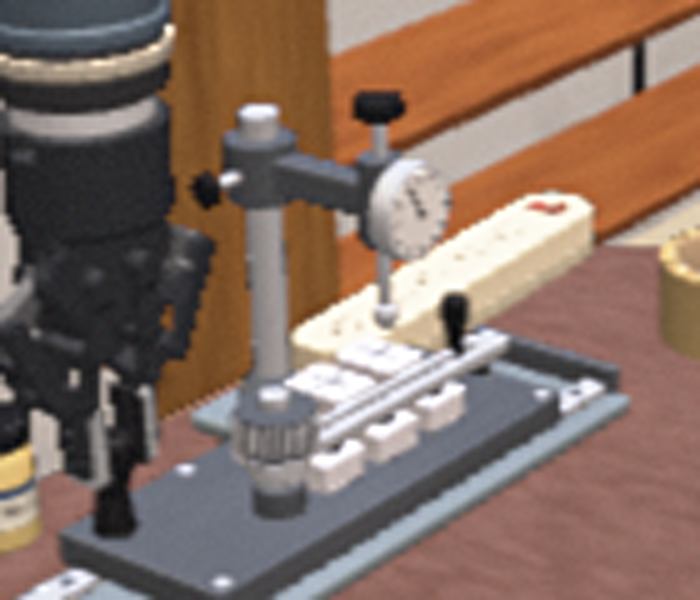

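```bash
python3 - <<'E'
from h import *
from scipy.optimize import least_squares
sa=lambda p:np.array([220+p[0]/5,190+p[1]/5]); sb=lambda p:np.array([300+p[0]/5,210+p[1]/5])
tipz=.076
ts,td=sa((386,324)),sb((337,338)); ms,md=sa((380,352)),sb((341,370))
T=least_squares(lambda X: np.r_[proj("scene",X)-ts,proj("side",X)-td],[.62,-.11,.076]).x
M=least_squares(lambda X: np.r_[proj("scene",X)-ms,proj("side",X)-md],[.62,-.11,.062]).x
print(T,M)
print("scene: tip@.076",ray("scene",ts,.076),"mark",ray("scene",ms,.062)); print("side",ray("side",td,.076),ray("side",md,.062))
im=ctrl.get_image("scene")[235:275,275:325,::-1]; cv2.imwrite("pics/s31.png",cv2.resize(im,None,fx=14,fy=14,interpolation=cv2.INTER_CUBIC))
im=ctrl.get_image("side")[255:305,345:395,::-1]; cv2.imwrite("pics/d31.png",cv2.resize(im,None,fx=12,fy=12,interpolation=cv2.INTER_CUBIC))
E
```

```text
[ 0.61874094 -0.10995572  0.07614049] [ 0.62230001 -0.10930965  0.05950576]
scene: tip@.076 [ 0.61779147 -0.10952491  0.076     ] mark [ 0.6186752  -0.10508444  0.062     ]
side [ 0.61937916 -0.10894543  0.076     ] [ 0.62114448 -0.1134934   0.062     ]
```

View pics/s31.png

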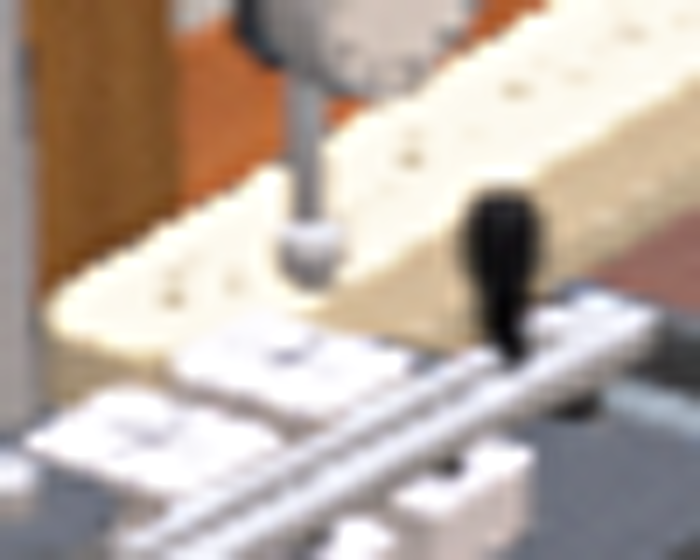

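View pics/d31.png

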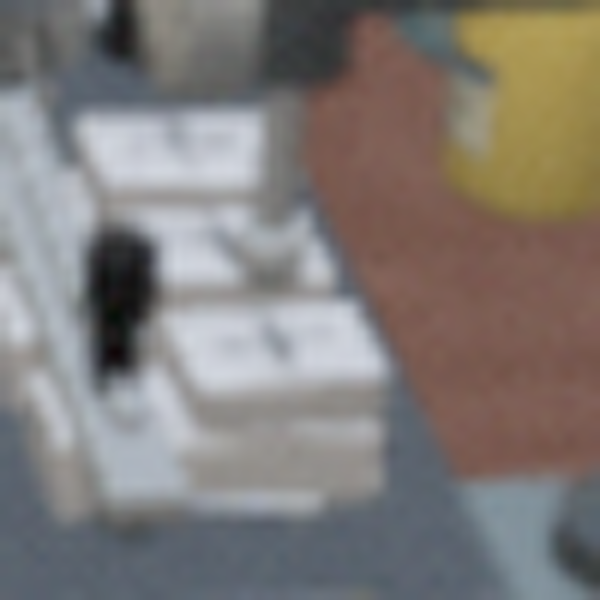

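```bash
python3 - <<'E'
from h import *
ts,ms=(297.0,255.5),(295.7,260.4); td,md=(367.25,278.6),(367.9,283.6)
for cam,t,m in [("scene",ts,ms),("side",td,md)]:
    a=ray(cam,t,.076);b=ray(cam,m,.062);print(cam,a,b,(b-a)*1000)
from scipy.optimize import least_squares
for (a,b) in [(ts,td),(ms,md)]:
    print(least_squares(lambda X: np.r_[proj("scene",X)-a,proj("side",X)-b],[.62,-.11,.07]).x)
E
```

```text
scene [ 0.61549886 -0.1059104   0.076     ] [ 0.61929513 -0.10465269  0.062     ] [  3.79627135   1.2577018  -14.        ]
side [ 0.61795695 -0.11341834  0.076     ] [ 0.6208981  -0.11165454  0.062     ] [  2.94115696   1.76379931 -14.        ]
[ 0.61889579 -0.10979362  0.07382424]
[ 0.62200444 -0.10798575  0.05993256]
```

>>> carry_out --deltas '[{"linear": [0, -0.0008, 0], "dr": [0, 0, 0]}, {"linear": [0, -0.0015, 0], "dr": [0, 0, 0]}, {"linear": [0, -0.0015, 0], "dr": [0, 0, 0]}]'

```text
clock: 35.22
tcp_pos: [0.6355, 0.0648, 0.0648]
tool_rot: [-90.0, -0.1, -0.0]
force: [-0.2, 0.8, 6.2]
opening: 0.272
```

>>> carry_out --deltas '[{"linear": [0, 0, 0], "dr": [0, 0, 0]}, {"linear": [0, 0, 0], "dr": [0, 0, 0]}, {"linear": [0, 0, 0], "dr": [0, 0, 0]}]' --jaw 0.5

```text
clock: 35.47
tcp_pos: [0.6345, 0.0645, 0.0634]
tool_rot: [-90.0, 0.0, -0.0]
force: [-0.3, -0.6, 0.6]
opening: 0.5
```

>>> carry_out --deltas '[{"linear": [0, 0, 0.035], "dr": [0, 0, 0]}, {"linear": [0, 0, 0.07], "dr": [0, 0, 0]}, {"linear": [0, 0, 0.11], "dr": [0, 0, 0]}, {"linear": [0, 0.01, 0.15], "dr": [0, 0, 0]}, {"linear": [0, 0.02, 0.19], "dr": [0, 0, 0]}]'

```text
clock: 35.88
tcp_pos: [0.6341, 0.0843, 0.2553]
tool_rot: [-90.0, 0.0, -0.1]
force: [2.1, 0.3, 0.5]
opening: 0.498
```

```bash
python3 - <<'E'
from h import *
st()
A=np.mean([ctrl.get_image("scene")[235:275,275:325,::-1].astype(float) for _ in range(4)],0).astype(np.uint8)
B=np.mean([ctrl.get_image("side")[255:305,345:395,::-1].astype(float) for _ in range(4)],0).astype(np.uint8)
cv2.imwrite("pics/s32.png",cv2.resize(A,None,fx=14,fy=14,interpolation=cv2.INTER_CUBIC))
cv2.imwrite("pics/d32.png",cv2.resize(B,None,fx=12,fy=12,interpolation=cv2.INTER_CUBIC))
st(); shot("wrist","w32")
E
```

```text
t 35.88 tcp [0.6341 0.0843 0.2553] rot [-9.002e+01  1.000e-02 -6.000e-02] F [2.1 0.3 0.5] T [ 0.09 -0.08 -0.01] op 0.498 j [ 7.6 25.1 19.7 84.6 -0.   7.6]
t 36.28 tcp [0.6339 0.0844 0.2517] rot [-9.003e+01  1.700e-01 -1.000e-02] F [ 0.1  0.7 -0.6] T [-0.01 -0.03  0.06] op 0.499 j [ 7.6 25.2 19.4 84.3 -0.   7.6]
```

View pics/s32.png

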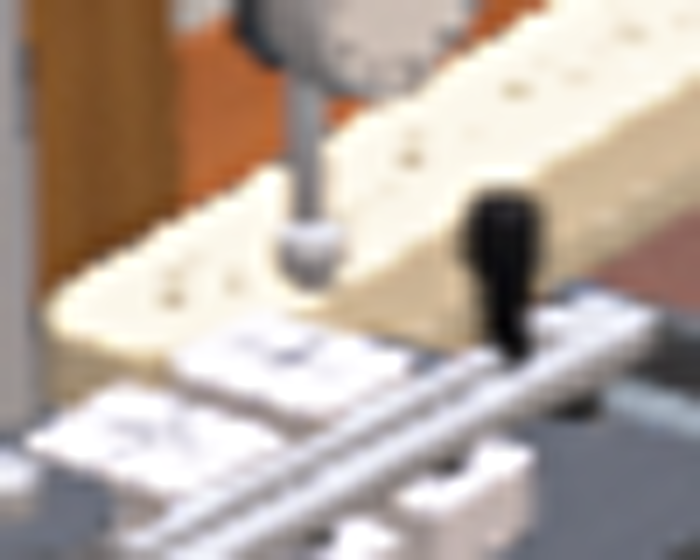

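View pics/d32.png

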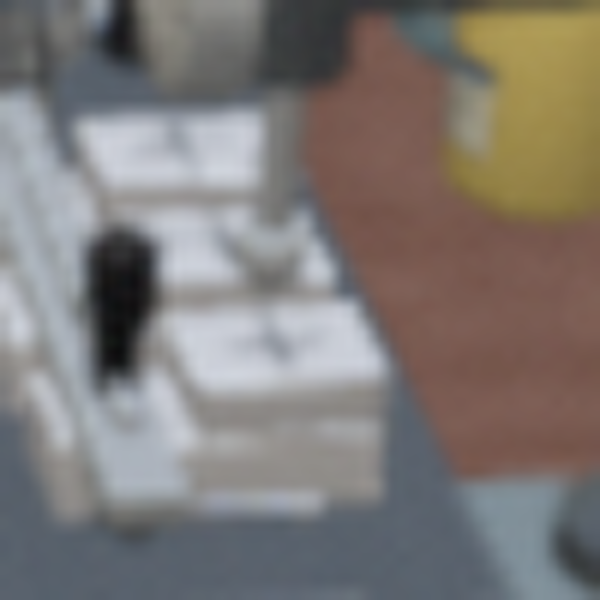

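View pics/w32.png

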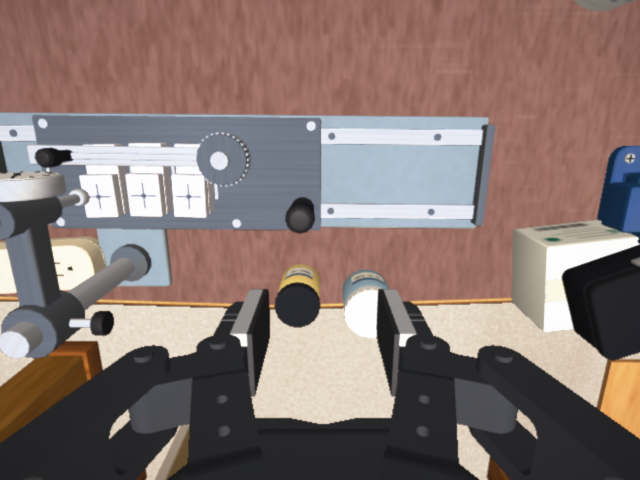

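```bash
python3 - <<'E'
from h import *
im=cv2.imread("pics/w32.png"); cv2.imwrite("pics/w32a.png",cv2.resize(im[150:240,20:150],None,fx=6,fy=6,interpolation=cv2.INTER_CUBIC))
st()
for p,z in [((80,197),.080),((99,196),.062),((144,196),.062),((190,196),.062)]: print(ray("wrist",p,z))
E
```

```text
t 36.33 tcp [0.6339 0.0844 0.2518] rot [-9.003e+01  1.600e-01 -1.000e-02] F [ 0.   0.7 -0.7] T [ 0.03 -0.02  0.03] op 0.499 j [ 7.6 25.2 19.4 84.3 -0.   7.6]
[ 0.61843937 -0.11347149  0.08      ]
[ 0.6207179  -0.10831602  0.062     ]
[ 0.62070979 -0.06948261  0.062     ]
[ 0.62070149 -0.02979119  0.062     ]
```

View pics/w32a.png

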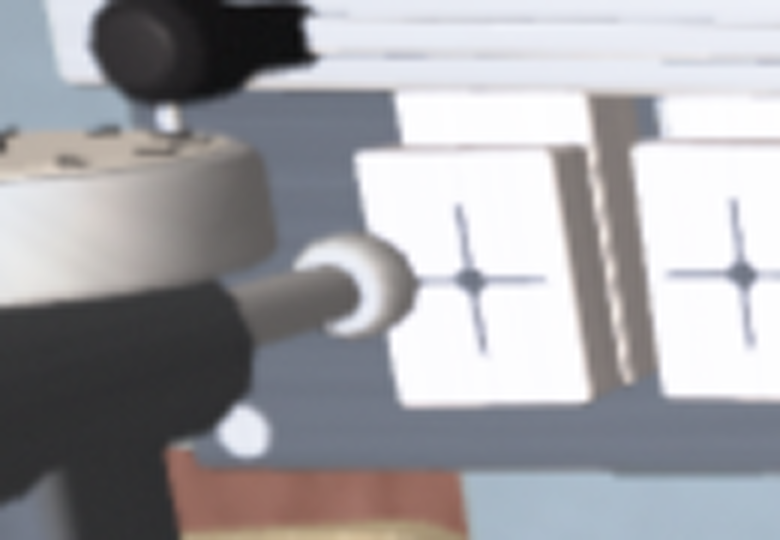

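```bash
python3 - <<'E'
from h import *
for p,z in [((80.3,197.5),.080),((80.3,197.5),.083),((98.3,196.7),.062)]: print(ray("wrist",p,z))
E
```

```text
[ 0.61885161 -0.11329751  0.08      ]
[ 0.61832217 -0.11140041  0.083     ]
[ 0.62132759 -0.10901736  0.062     ]
```

>>> carry_out --deltas '[{"linear": [0.001, -0.008, -0.04], "dr": [0, 0, 0]}, {"linear": [0.001, -0.016, -0.08], "dr": [0, 0, 0]}, {"linear": [0.001, -0.0196, -0.12], "dr": [0, 0, 0]}, {"linear": [0.001, -0.0196, -0.155], "dr": [0, 0, 0]}, {"linear": [0.001, -0.0196, -0.188], "dr": [0, 0, 0]}]'

```text
clock: 36.75
tcp_pos: [0.6341, 0.0644, 0.0624]
tool_rot: [-90.0, 0.1, -0.0]
force: [1.0, -0.6, 0.1]
opening: 0.506
```

>>> carry_out --deltas '[{"linear": [0, 0, 0], "dr": [0, 0, 0]}, {"linear": [0, 0, 0], "dr": [0, 0, 0]}, {"linear": [0, 0, 0], "dr": [0, 0, 0]}, {"linear": [0, 0, 0], "dr": [0, 0, 0]}]' --jaw 0.15

```text
clock: 37.08
tcp_pos: [0.6324, 0.0647, 0.0624]
tool_rot: [-90.1, 0.5, 0.0]
force: [0.7, -0.6, -36.9]
opening: 0.265
```

```bash
python3 - <<'E'
from h import *
s=st()
E
```

```text
t 37.08 tcp [0.6324 0.0647 0.0624] rot [-9.007e+01  4.800e-01  1.000e-02] F [  0.7  -0.6 -36.9] T [-0.05 -0.06 -0.01] op 0.265 j [ 5.9 30.1 -0.9 59.5 -0.   5.8]
```

>>> carry_out --deltas '[{"linear": [0, 0, -0.002], "dr": [0, 0, 0]}, {"linear": [0, -0.0015, -0.003], "dr": [0, 0, 0]}, {"linear": [0, -0.0028, -0.004], "dr": [0, 0, 0]}, {"linear": [0, -0.0028, -0.004], "dr": [0, 0, 0]}, {"linear": [0, -0.0028, -0.004], "dr": [0, 0, 0]}]'

```text
clock: 37.5
tcp_pos: [0.6326, 0.0626, 0.0621]
tool_rot: [-90.0, 0.3, 0.0]
force: [-10.8, 1.5, -7.5]
opening: 0.273
```

```bash
python3 - <<'E'
from h import *
s=st()
E
```

```text
t 37.50 tcp [0.6326 0.0626 0.0621] rot [-8.998e+01  3.200e-01  3.000e-02] F [-10.8   1.5  -7.5] T [ 0.24  2.12 -0.02] op 0.273 j [ 5.6 30.  -1.1 59.2  0.   5.6]
```

Moved 2.1–2.5 mm. Release and go up.

>>> carry_out --deltas '[{"linear": [0, 0, 0], "dr": [0, 0, 0]}, {"linear": [0, 0, 0], "dr": [0, 0, 0]}, {"linear": [0, 0, 0], "dr": [0, 0, 0]}]' --jaw 0.5

```text
clock: 37.75
tcp_pos: [0.6373, 0.0625, 0.0637]
tool_rot: [-90.0, -0.2, 0.0]
force: [0.8, -0.5, 0.6]
opening: 0.5
```

>>> carry_out --deltas '[{"linear": [0, 0, 0.035], "dr": [0, 0, 0]}, {"linear": [0, 0, 0.07], "dr": [0, 0, 0]}, {"linear": [0, 0, 0.11], "dr": [0, 0, 0]}, {"linear": [0, 0, 0.15], "dr": [0, 0, 0]}, {"linear": [0, 0, 0.19], "dr": [0, 0, 0]}]'

```text
clock: 38.17
tcp_pos: [0.6357, 0.0623, 0.2551]
tool_rot: [-90.0, -0.2, 0.0]
force: [1.5, 0.9, 0.2]
opening: 0.5
```

>>> carry_out --deltas '[{"linear": [0, 0, 0], "dr": [0, 0, 0]}, {"linear": [0, 0, 0], "dr": [0, 0, 0]}, {"linear": [0, 0, 0], "dr": [0, 0, 0]}, {"linear": [0, 0, 0], "dr": [0, 0, 0]}]' --jaw 0

```text
clock: 38.5
tcp_pos: [0.6352, 0.0623, 0.2507]
tool_rot: [-90.0, 0.1, 0.0]
force: [-0.8, 0.2, 0.1]
opening: 0.0
```

```bash
python3 - <<'E'
from h import *
st(); shot("wrist","w33")
im=cv2.imread("pics/w33.png"); cv2.imwrite("pics/w33a.png",cv2.resize(im[150:240,10:140],None,fx=6,fy=6,interpolation=cv2.INTER_CUBIC))
A=np.mean([ctrl.get_image("scene")[235:275,275:325,::-1].astype(float) for _ in range(3)],0).astype(np.uint8)
B=np.mean([ctrl.get_image("side")[255:305,345:395,::-1].astype(float) for _ in range(3)],0).astype(np.uint8)
cv2.imwrite("pics/sd33.png",np.hstack([cv2.resize(A,(400,320),interpolation=cv2.INTER_CUBIC),cv2.resize(B,(320,320),interpolation=cv2.INTER_CUBIC)]))
E
```

```text
t 38.50 tcp [0.6352 0.0623 0.2507] rot [-9.001e+01  6.000e-02  1.000e-02] F [-0.8  0.2  0.1] T [ 0.01 -0.02 -0.02] op 0.000 j [ 5.6 25.  18.9 83.9 -0.   5.6]
```

View pics/w33a.png

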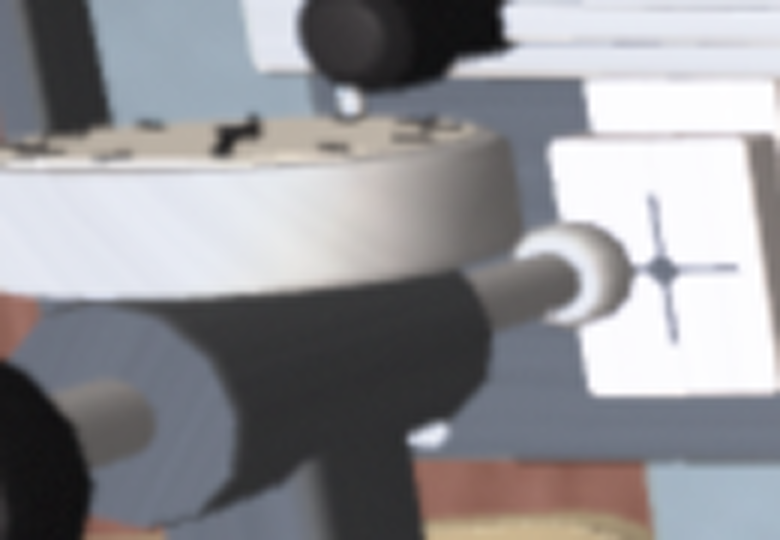

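View pics/sd33.png

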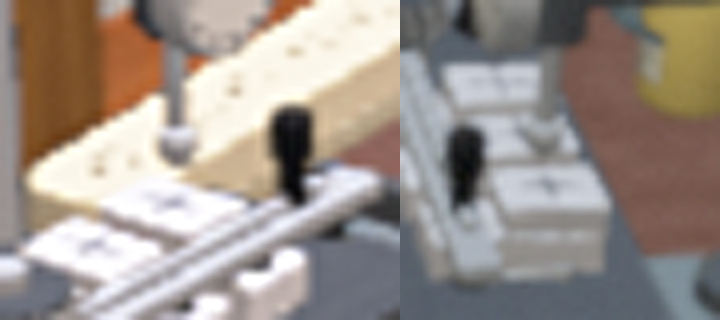

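```bash
python3 - <<'E'
from h import *
b=(10+577/6,150+273/6); m=(10+662/6,150+269/6)
for z in (.080,.083): print(ray("wrist",b,z))
print(ray("wrist",m,.062))
ts,td=(275+177/8,235+165/8),(345+543/6.4,255+152/6.4); ms,md=(275+172/8,235+203/8),(345+549/6.4,255+186/6.4)
for cam,t,mm in [("scene",ts,ms),("side",td,md)]:
    a=ray(cam,t,.076);c=ray(cam,mm,.062);print(cam,(c-a)*1000)
# knob
sh=np.array([10,150])
E
```

```text
[ 0.61889018 -0.11333991  0.08      ]
[ 0.61837029 -0.11164856  0.083     ]
[ 0.62142552 -0.11122307  0.062     ]
scene [  2.97655868  -0.4238128  -14.        ]
side [  3.98488919   0.12128589 -14.        ]
```

View pics/w33.png

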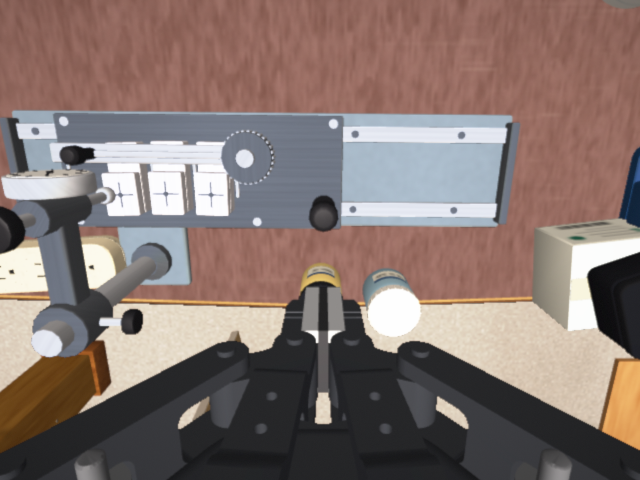

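>>> carry_out --deltas '[{"linear": [-0.003, -0.035, 0], "dr": [0, 0, 0]}, {"linear": [-0.006, -0.07, 0], "dr": [0, 0, 0]}, {"linear": [-0.009, -0.105, 0], "dr": [0, 0, 0]}, {"linear": [-0.012, -0.14, 0], "dr": [0, 0, 0]}, {"linear": [-0.016, -0.173, 0], "dr": [0, 0, 0]}]'

```text
clock: 39.27
tcp_pos: [0.6193, -0.1123, 0.2513]
tool_rot: [-90.0, 0.0, 0.0]
force: [0.4, 0.3, -0.0]
opening: -0.003
```

>>> carry_out --deltas '[{"linear": [0, 0, 0], "dr": [0, 0, 0]}, {"linear": [0, 0, 0], "dr": [0, 0, 0]}, {"linear": [0, 0, 0], "dr": [0, 0, 0]}]'

```text
clock: 39.52
tcp_pos: [0.6195, -0.1106, 0.2513]
tool_rot: [-90.0, 0.0, -0.0]
force: [0.2, 0.6, -0.2]
opening: 0.001
```

```bash
python3 - <<'E'
from h import *
s=st(); t=s["tcp_pos"]; shot("wrist","w34"); print(proj("wrist",(.619,-.111,.199)),proj("wrist",(t[0],t[1],.199)))
shot("scene","s34",(220,170,360,290),5); shot("side","d34",(300,190,440,310),5)
E
```

```text
t 39.52 tcp [ 0.6195 -0.1106  0.2513] rot [-8.998e+01  1.000e-02 -3.000e-02] F [ 0.2  0.6 -0.2] T [ 0.02 -0.01 -0.04] op 0.001 j [-10.1  24.   17.4  83.4   0.  -10.1]
[320.02439583 263.65833022] [320.81749813 264.60371396]
```

View pics/w34.png

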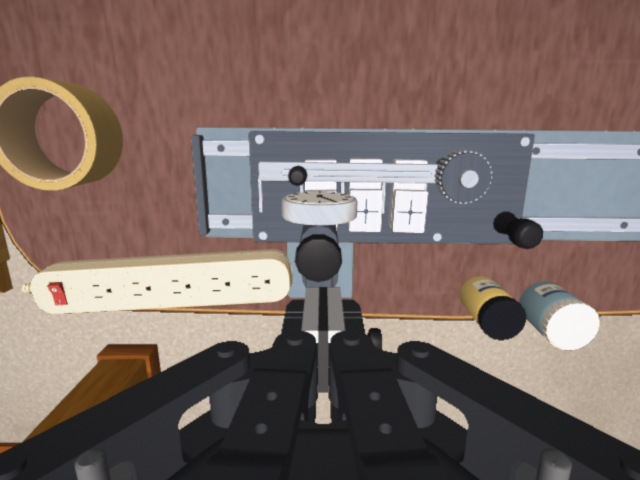

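View pics/d34.png

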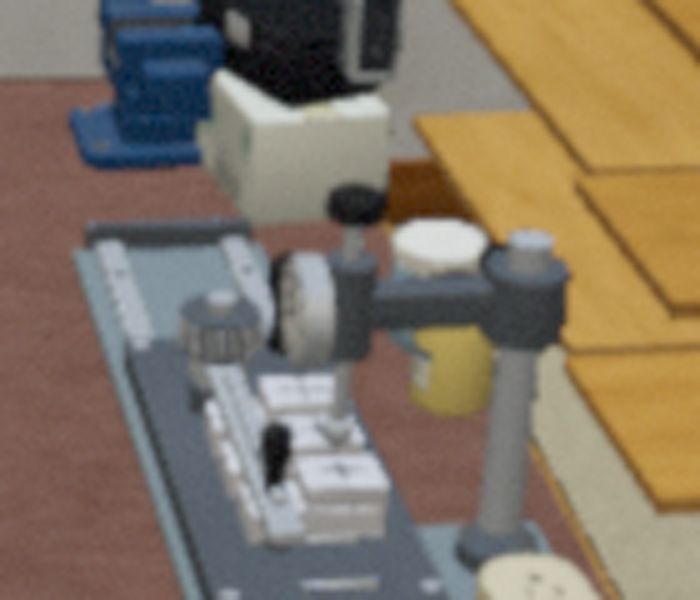

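```bash
python3 - <<'E'
from h import *
im=cv2.imread("pics/w34.png"); cv2.imwrite("pics/w34a.png",cv2.resize(im[140:300,240:460],None,fx=3.6,fy=3.6,interpolation=cv2.INTER_CUBIC))
for p,z in [((319,255),.199),((365,211),.062),((410,211),.062)]: print(ray("wrist",p,z))
E
```

```text
[ 0.61429125 -0.11102635  0.199     ]
[ 0.62001235 -0.07224195  0.062     ]
[ 0.61993754 -0.0330585   0.062     ]
```

View pics/w34a.png

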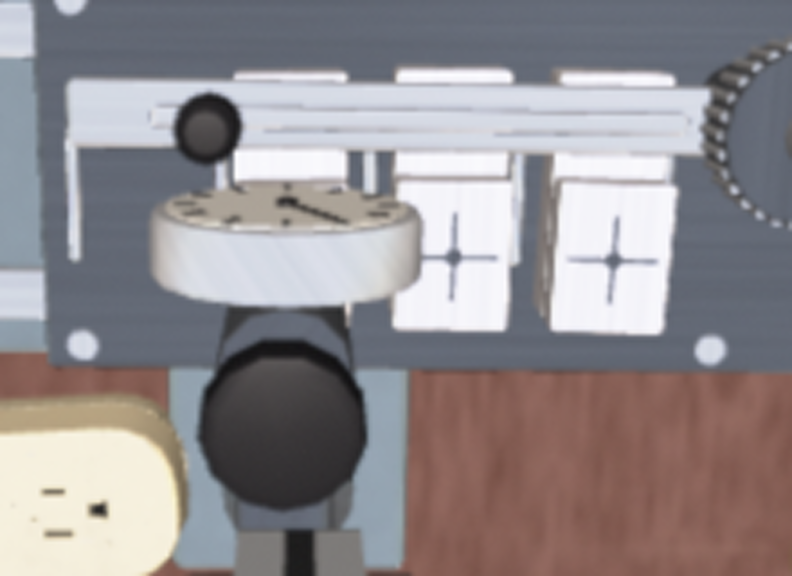

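>>> carry_out --deltas '[{"linear": [-0.003, -0.0005, -0.025], "dr": [0, 0, 0]}, {"linear": [-0.003, -0.0005, -0.045], "dr": [0, 0, 0]}, {"linear": [-0.003, -0.0005, -0.055], "dr": [0, 0, 0]}, {"linear": [-0.003, -0.0005, -0.06], "dr": [0, 0, 0]}, {"linear": [-0.003, -0.0005, -0.062], "dr": [0, 0, 0]}]'

```text
clock: 40.08
tcp_pos: [0.6164, -0.1102, 0.1892]
tool_rot: [-90.0, 0.1, 0.1]
force: [-1.9, 1.8, 2.8]
opening: 0.003
```

>>> carry_out --deltas '[{"linear": [0, 0, -0.002], "dr": [0, 0, 0]}, {"linear": [0, 0, -0.004], "dr": [0, 0, 0]}, {"linear": [0, 0, -0.004], "dr": [0, 0, 0]}]'

```text
clock: 40.33
tcp_pos: [0.617, -0.1109, 0.186]
tool_rot: [-90.0, -0.1, 0.0]
force: [-0.0, 2.5, 3.1]
opening: 0.001
```

```bash
python3 - <<'E'
from h import *
st(); st()
E
```

```text
t 40.33 tcp [ 0.617  -0.1109  0.186 ] rot [-9.e+01 -7.e-02  3.e-02] F [-0.   2.5  3.1] T [0.45 0.13 0.04] op 0.001 j [-10.2  24.6   8.8  74.1   0.  -10.2]
t 40.33 tcp [ 0.617  -0.1109  0.186 ] rot [-9.e+01 -7.e-02  3.e-02] F [-0.   2.5  3.1] T [0.45 0.13 0.04] op 0.001 j [-10.2  24.6   8.8  74.1   0.  -10.2]
```

>>> carry_out --deltas '[{"linear": [0, 0, -0.002], "dr": [0, 0, 0]}, {"linear": [0, 0, -0.004], "dr": [0, 0, 0]}, {"linear": [0, 0, -0.0045], "dr": [0, 0, 0]}, {"linear": [0, 0, -0.0045], "dr": [0, 0, 0]}]'

```text
clock: 40.67
tcp_pos: [0.6171, -0.111, 0.1814]
tool_rot: [-90.0, -0.1, 0.0]
force: [-0.9, 2.4, 5.7]
opening: -0.0
```

```bash
python3 - <<'E'
from h import *
st()
A=np.mean([ctrl.get_image("scene")[235:275,275:325,::-1].astype(float) for _ in range(4)],0).astype(np.uint8)
B=np.mean([ctrl.get_image("side")[255:305,345:395,::-1].astype(float) for _ in range(4)],0).astype(np.uint8)
cv2.imwrite("pics/sd35.png",np.hstack([cv2.resize(A,(440,352),interpolation=cv2.INTER_CUBIC),cv2.resize(B,(352,352),interpolation=cv2.INTER_CUBIC)]))
st()
E
```

```text
t 40.67 tcp [ 0.6171 -0.111   0.1814] rot [-9.e+01 -8.e-02  1.e-02] F [-0.9  2.4  5.7] T [ 0.61  0.08 -0.03] op -0.000 j [-10.2  24.7   8.3  73.5   0.  -10.2]
t 41.07 tcp [ 0.6171 -0.1111  0.1815] rot [-9.e+01 -9.e-02  1.e-02] F [-0.8  3.2  6.3] T [0.63 0.1  0.04] op -0.002 j [-10.2  24.7   8.3  73.5   0.  -10.2]
```

View pics/sd35.png

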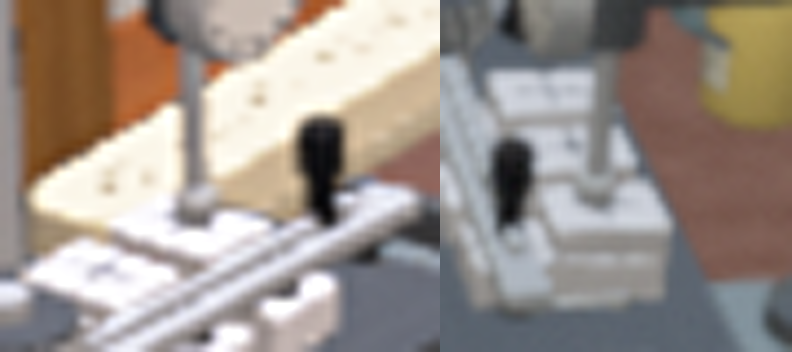

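>>> carry_out --deltas '[{"linear": [0, 0, 0], "dr": [0, 0, 0]}, {"linear": [0, 0, 0], "dr": [0, 0, 0]}, {"linear": [0, 0, 0], "dr": [0, 0, 0]}, {"linear": [0, 0, 0], "dr": [0, 0, 0]}, {"linear": [0, 0, 0], "dr": [0, 0, 0]}]'

```text
clock: 41.48
tcp_pos: [0.6171, -0.1111, 0.1815]
tool_rot: [-90.0, -0.1, 0.0]
force: [-0.1, 1.9, 6.0]
opening: 0.003
```

>>> carry_out --deltas '[{"linear": [0, 0, 0], "dr": [0, 0, 0]}, {"linear": [0, 0, 0], "dr": [0, 0, 0]}, {"linear": [0, 0, 0], "dr": [0, 0, 0]}, {"linear": [0, 0, 0], "dr": [0, 0, 0]}, {"linear": [0, 0, 0], "dr": [0, 0, 0]}]'

```text
clock: 41.9
tcp_pos: [0.6171, -0.1111, 0.1815]
tool_rot: [-90.0, -0.1, 0.0]
force: [-0.3, 2.0, 4.9]
opening: -0.001
```

```bash
python3 - <<'E'
from h import *
st()
def com(cs,cd,ms,md):
    for z in (.062,): print("scene",(ray("scene",ms,z)-ray("scene",cs,z))*1000,"side",(ray("side",md,z)-ray("side",cd,z))*1000)
    f=lambda a,b:least_squares(lambda X: np.r_[proj("scene",X)-a,proj("side",X)-b],[.62,-.11,.07]).x
    print(f(cs,cd),f(ms,md))
from scipy.optimize import least_squares
com((297.4,260.2),(367.4,284.0),(296.5,260.4),(368.3,284.1))
for X in [(.62,-.11,.062)]:
    for d in np.eye(3): print([np.round((proj(c,np.array(X)+.001*d)-proj(c,X)),2) for c in("scene","side")])
A=np.mean([ctrl.get_image("scene")[242:270,280:320,::-1].astype(float) for _ in range(3)],0).astype(np.uint8)
B=np.mean([ctrl.get_image("side")[265:295,345:390,::-1].astype(float) for _ in range(3)],0).astype(np.uint8)
cv2.imwrite("pics/s36.png",cv2.resize(A,None,fx=18,fy=18,interpolation=cv2.INTER_CUBIC)); cv2.imwrite("pics/d36.png",cv2.resize(B,None,fx=16,fy=16,interpolation=cv2.INTER_CUBIC))
E
```

```text
t 41.90 tcp [ 0.6171 -0.1111  0.1815] rot [-9.e+01 -9.e-02  1.e-02] F [-0.3  2.   4.9] T [0.67 0.04 0.04] op -0.001 j [-10.2  24.7   8.3  73.5   0.  -10.2]
scene [1.10063601 2.22971159 0.        ] side [ 1.91978032 -0.63538593  0.        ]
[ 0.61966256 -0.11119416  0.06041315] [ 0.62198886 -0.11039363  0.05956112]
[array([-0.31, -0.09]), array([ 0.43, -0.02])]
[array([-0.25,  0.14]), array([-0.1 , -0.22])]
[array([-0.01, -0.36]), array([ 0.03, -0.39])]
```

View pics/s36.png

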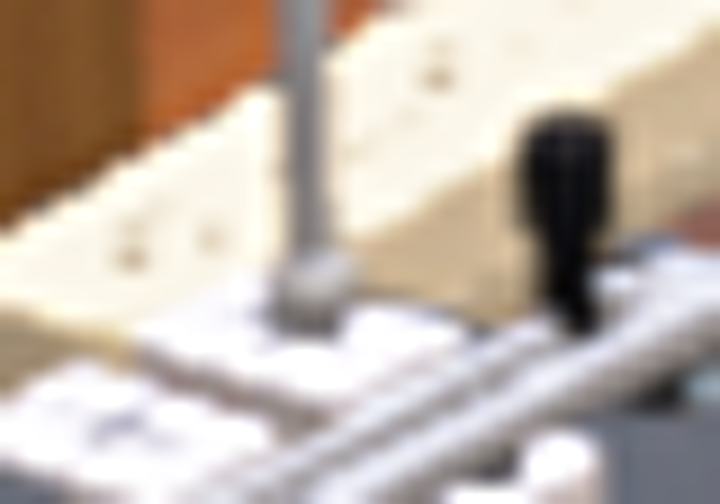

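View pics/d36.png

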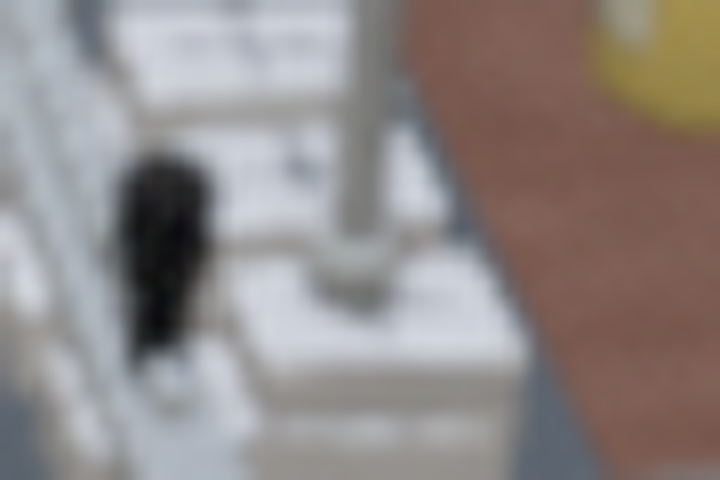

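>>> carry_out --deltas '[{"linear": [0, 0, 0.005], "dr": [0, 0, 0]}, {"linear": [0, 0, 0.012], "dr": [0, 0, 0]}, {"linear": [0, 0, 0.02], "dr": [0, 0, 0]}, {"linear": [0, 0, 0.05], "dr": [0, 0, 0]}, {"linear": [0, 0, 0.085], "dr": [0, 0, 0]}]'

```text
clock: 42.62
tcp_pos: [0.6151, -0.1113, 0.2652]
tool_rot: [-90.0, 0.3, -0.0]
force: [1.6, 0.6, 0.6]
opening: 0.001
```

>>> carry_out --deltas '[{"linear": [-0.03, 0.01, 0.02], "dr": [0, 0, 0]}, {"linear": [-0.06, 0.03, 0.03], "dr": [0, 0, 0]}, {"linear": [-0.09, 0.05, 0.03], "dr": [0, 0, 0]}, {"linear": [-0.12, 0.07, 0.03], "dr": [0, 0, 0]}, {"linear": [-0.12, 0.07, 0.03], "dr": [0, 0, 0]}]'

```text
clock: 43.03
tcp_pos: [0.4913, -0.0392, 0.2973]
tool_rot: [-90.0, 0.1, 0.1]
force: [1.1, -1.1, 0.6]
opening: 0.001
```

>>> carry_out --deltas '[{"linear": [0, 0, 0], "dr": [0, 0, 0]}, {"linear": [0, 0, 0], "dr": [0, 0, 0]}, {"linear": [0, 0, 0], "dr": [0, 0, 0]}]'

```text
clock: 43.28
tcp_pos: [0.4973, -0.0416, 0.296]
tool_rot: [-90.0, -0.0, -0.0]
force: [0.3, 0.2, -0.6]
opening: 0.001
```

```bash
python3 - <<'E'
from h import *
st(); shot("wrist","w37"); shot("side","d37",(300,190,440,310),5); shot("scene","s37",(170,150,430,345),3)
E
```

```text
t 43.28 tcp [ 0.4973 -0.0416  0.296 ] rot [-9.003e+01 -2.000e-02 -1.000e-02] F [ 0.3  0.2 -0.6] T [ 0.04 -0.01 -0.02] op 0.001 j [-4.8 10.3  4.3 84.  -0.  -4.8]
```

View pics/w37.png

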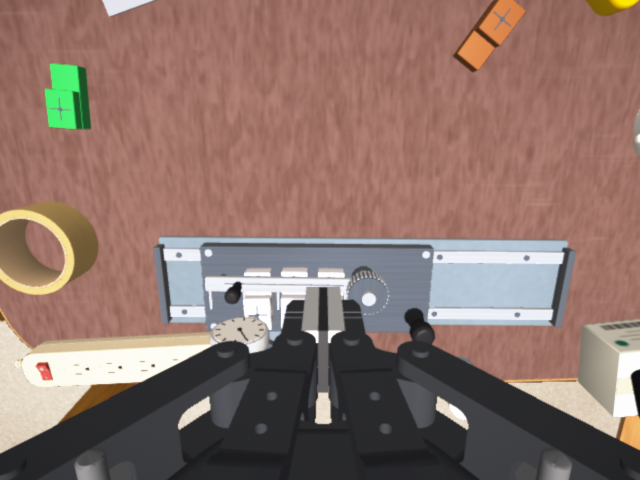

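View pics/d37.png

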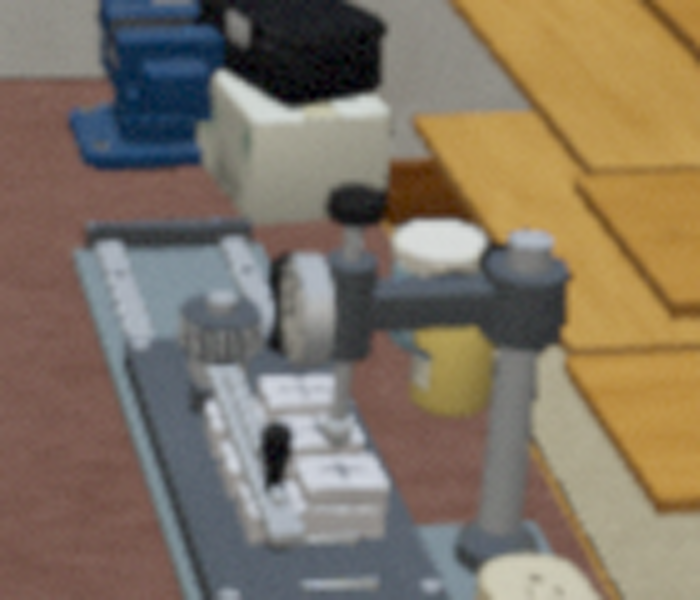

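View pics/s37.png

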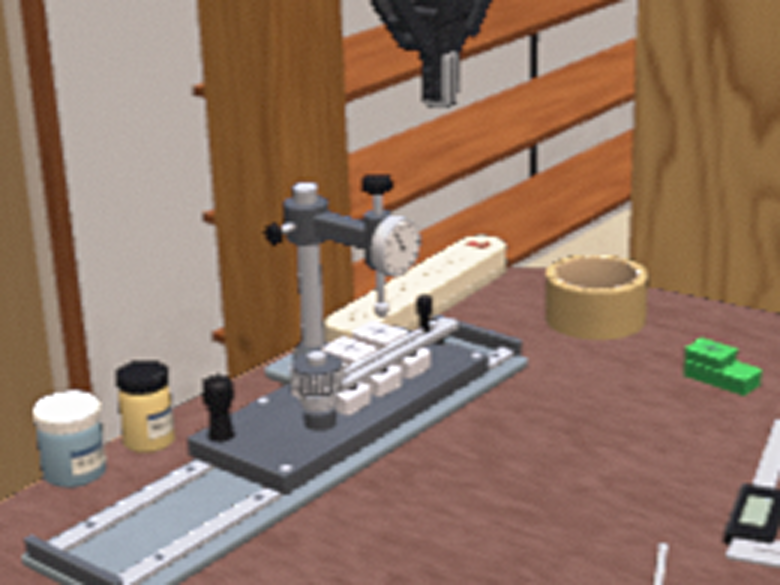

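```bash
python3 - <<'E'
from rig import ctrl
print(ctrl.close_job())
E
```

```text
the job is handed in; nothing more can be done
None
```

I completed the whole sequence and handed the job in at about 43 s. It returned no verdict.

- **Loading:** The cameras showed three aluminium blanks. They lie in places 1 to 3, ledge towards the robot and cross away. The brown and green look-alikes, the mug and the tape roll were not touched.
- **Clamping:** The strap was pushed up to its stop. In the pictures after tightening it lies within about 1° of the rails. The nut was turned about 4.7 rad, until the torque jumped to about 1 N m and the fingers began to slip, which I took as its hard stop.
- **Gauging:** I slid the fixture about 144 mm in two moves, the second a 2 mm correction. The knob was pressed 17.5 mm by the measured tool height, which takes up about 3.5 mm of the foot's spring. The force was 5–6 N, as expected. I held it for about 1.3 s, then let it rise.

**Last checks:**
- In the final pictures the spindle is up, the blanks and strap are in place, and the gripper is clear of everything.
- The views disagree on how far the foot stands from the cross. Most put it 2–4 mm off across the rails and under 1 mm along them; the view straight down on the knob suggested about 5 mm. The limits are 6 mm while pressing and 7 mm at the end.
- I pressed anyway, and the close-up with the foot down on the blank showed about 2.3 mm.

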